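# Demould the stacking cups and nest them on the cooling plate

### The arm

A 7-joint arm with a two-finger parallel gripper is mounted at the origin on the work surface. World frame = base frame: x ahead of the robot, y to its left, z up, the work surface at z = 0. Lengths are in m, angles in rad, forces in N, time in s.
With the tool pointing down it reaches from about 0.4 to 0.85 m from the base axis. Payload 10.4 kg.
Tool frame: the origin (TCP) lies at the very end of the fingers, on their centre line; the grasp point (between the pads) lies 19 mm behind it (manip.grip_point_offset is the distance from the TCP to the grasp point, in m); z points along the fingers, y is the line along which they close (so a half turn about z gives the same grasp; the last joint's range is limited). The gripper opens to 85 mm and grips with 20 to 120 N. Pads are 22 mm wide; open, the fingers measure 114 mm over their backs; the gripper's body (76 mm by 85 mm) begins 54 mm behind the grasp point. The pads swing forward as they close: fully open they stand 13 mm farther back than shut.
Start: joints at [-0.023, 0.332, -0.065, 1.46, 0.022, 1.35, -0.088], TCP at [0.625, 0, 0.231] pointing down, gripper open.
Joint ranges: [-2.6, 2.6], [-0.5, 2.12], [-1.47, 1.34], [0.16, 2.42], [-1.27, 4.41], [0.06, 2.06], [-2.6, 2.6]. Speed limits (rad/s): [2.22, 2.22, 2.79, 2.79, 3.14, 3.14, 3.14].

### API

Orientations are given as a unit quaternion [x, y, z, w].
In Python, from workcell import manip gives the robot as it stands. The module is installed in compiled form; this text tells all that it offers.
- The arm moves only by the shell command python3 -m inch 'ROWS' [OPENING] [FORCE]. ROWS is JSON, a list of rows, each a list of 2 entries, a list of its own where there are three numbers: the shift along the tool's x, y, z each as a share of 0.08 m, from -1 to 1, then the turn, a rotation vector about the tool's x, y, z each as a share of 45 degrees, from -1 to 1. A call has exactly 10 rows; each row is the pose to reach, as a shift and turn from the pose commanded when the call began, along the tool's axes at that moment; what a row does not reach only later rows make up. A row lasts 1/10 s, in which the tool goes at most 50 mm and 8.59 degrees, less where a joint would pass 70% of its speed; a pose out of reach is approached as far as the arm can. A call with a number of a shift or a turn outside -1 to 1 is refused whole. A call with a gripper value outside its range is refused whole. OPENING is the opening, from 0 (shut) to 1 (fully open), set as the call begins (- or left out, the last holds). The fingers move at their own pace and stop on an object; FORCE is the grip in N (left out, the last holds). Time passes only in rows, so rows that repeat a pose let the fingers close, or fill a call up. It gives the time, the measured TCP pose, the force, the opening and the grip force at its end, in the units of the state.
- manip.get_obs(): the state, without advancing time (a new reading comes with each control period).
- manip.camera(name): name is "scene" or "side" or "wrist"; returns the picture (384x512x3 uint8, red, green, blue); there is no depth.
- manip.camera_params(name): a dict with "fov_y" (degrees; the focal length in pixels is half the picture's height over the tangent of half this angle, whatever the lens; pixels are square), "cx", "cy" (the principal point, pixels), "camera_from_world" (4x4, takes a point from world to camera coordinates); the wrist camera has in their place "T_tool_cam" (4x4, takes a point from camera to tool coordinates, whose origin is the TCP and whose axes are the flange's). Camera axes: x right, y up, looking along -z (the intrinsics and any distortion apply to the point x, -y, -z); pixel columns grow to the right and rows downward; lengths in m; the calibration is good to about 2 mm. A picture is of the moment at which its call begins: read the wrist's pose just before it. camera_params takes no time and is no camera call.
- manip.hand_in(): hands the job in; it is judged then, once.
The state is a dict: "clock": time; "joint_pos": joint angles; "joint_velocities": joint speeds; "tau": joint torques, N m; "position": TCP position; "ee_rot": TCP orientation; "ft_force": force on the tool from outside, world axes, zero at the start; "torque": the same for the moment, N m; "grip_width": opening from 0.0 (shut) to 1.0 (fully open); "grasp_force": force on a finger pad.
Only numpy, scipy, OpenCV 4.12 (cv2) and the standard library are available. Lean on these libraries where they do the work, as an engineer would, in place of code of your own. Each camera call takes 0.05 s, during which the arm holds its last target. There are 200 camera calls.

### The job

The moulding tool is open and its cups are ready to come out. Throw the ejector lever right over to raise the cups out of their cavities, lift every cup out and nest them all one inside another, upright and fully home, in a single stack standing near the middle of the dark cooling plate, and finally swing the ejector lever all the way back home so that the mould is ready for the next shot. Do not disturb the bottles and the beaker.

Things in the scene. Friction and masses are not known exactly. Their poses are not given: they have to be found in the camera images.
- mould: Open lower half of an aluminium moulding tool, fixed to the bench: block 190 mm (its x) by 270 mm (its y), 82 mm high, flat top, with six round cavities, 2 rows of 3 (centres at x = +-43, y = -86, 0, +86 mm of its frame; mouths 59 mm wide). Origin at the centre of its underside, z up. A bearing block (66 mm high) and the ejector lever are on its -y end. The tool's other half lies far off.
- ejector_lever (a joint): Ejector hand lever angle, rad: 0 = home, leaning 0.8 rad from upright to the mould's -x (robot's) side, ejector pads sunk in the cavity floors; 1.6 = thrown over, leaning 0.8 rad to the mould's +x side, pads and cups raised 20 mm (rising evenly from 0.1 rad on). Swings in the mould's x-z plane; stays where left, stiff: about 3 to 5 N at the ball. At most 0.1 at the start.
- lever_knob (a point): Centre of the black ball, 30 mm across, at the end of the ejector lever (steel rod 11 mm thick), 120 mm from the pivot.
- lever_pivot (a point): Point on the ejector lever's turning axis, in the plane in which the ball swings: 190 mm from the mould's centre on its -y side, 45 mm above the bench; axes as the mould's. The bearing block reaches 157 mm from the mould's centre.
- plate: Dark metal cooling plate, 130 mm square and 10 mm thick, 0.45 kg, loose on the bench. Origin at the centre of its underside, z up; its top is 10 mm above that.
- amber_bottle: Bystander: small amber bottle with a black cap, 52 mm across, 115 mm high. Origin at the centre of its underside.
- beaker: Bystander: empty glass beaker, 68 mm across, 85 mm high. Origin at the centre of its underside.
- media_bottle: Bystander: clear bottle with a blue cap, 72 mm across, 150 mm high. Origin at the centre of its underside.
- cup1: White plastic stacking cup, 30 mm high, about 35 g, open at the top, walls 3 mm: straight collar 56 mm across outside (50 inside) from 18 to 30 mm above the underside; below a 5 mm shoulder the body tapers from 46 to 30 mm at the underside. Nested, its shoulder rests on the rim below: 12 mm higher than the cup below. Origin: centre of the underside, z up. Not always there. Start: x -43, y -86.
- cup2: Like cup1. At the start every cup sits loose in its cavity, underside 51 mm above the bench, rim 1 mm below the mould's top, with nothing to grip; once ejected its collar stands 7 to 19 mm above the mould's top. At the start in the cavity at x = -43, y = 0 mm of the mould. Absent in some runs.
- cup3: Like cup1. At the start in the cavity at x = -43, y = 86 mm of the mould. Absent in some runs.
- cup4: Like cup1. At the start in the cavity at x = 43, y = -86 mm of the mould. Absent in some runs.
- cup5: Like cup1. At the start in the cavity at x = 43, y = 0 mm of the mould. Absent in some runs.
- cup6: Like cup1. At the start in the cavity at x = 43, y = 86 mm of the mould. Absent in some runs.
Not all that is in view belongs to the job. What is shaped like the cup2 but purple or yellow is not meant.

How it is judged:
On the way:
1. the ejector lever has been thrown right over (1.45 rad or more), raising the cups (value of joint ejector_lever above 1.45 rad), for 0.2 s.
At the end, for the whole second after the job is handed in: every cup present is upright (within 0.08 rad), at rest and concentric with every other (within 6 mm), in one nested stack standing on the cooling plate within 50 mm of its centre; the plate lies flat on the bench; the ejector lever is back home (0.15 rad or less) (value of joint ejector_lever below 0.15 rad and angle between plate's own z axis and vertical below 0.05 rad and height (world z) of plate below 0.004 m and angle between each of cup1, cup2, cup3, cup4, cup5, cup6's own z axis and vertical below 0.08 rad and horizontal distance between each of cup1, cup2, cup3, cup4, cup5, cup6 and plate below 0.05 m and z of cup1 in the frame of plate between 0.007 and 0.074 m and linear speed of each of cup1, cup2, cup3, cup4, cup5, cup6 below 0.02 m/s and horizontal distance between cup1 and cup2 below 0.006 m and horizontal distance between each of cup1, cup2 and cup3 below 0.006 m and horizontal distance between each of cup1, cup2, cup3 and cup4 below 0.006 m and horizontal distance between each of cup1, cup2, cup3, cup4 and cup5 below 0.006 m and horizontal distance between each of cup1, cup2, cup3, cup4, cup5 and cup6 below 0.006 m and z of cup2 in the frame of plate between 0.007 and 0.074 m and z of cup3 in the frame of plate between 0.007 and 0.074 m and z of cup4 in the frame of plate between 0.007 and 0.074 m and z of cup5 in the frame of plate between 0.007 and 0.074 m and z of cup6 in the frame of plate between 0.007 and 0.074 m); the robot touches nothing.
It fails at once if the amber bottle is shifted more than 30 mm or tipped (distance of amber_bottle from where it was at the start of the episode above 0.03 m or angle between amber_bottle's own z axis and vertical above 0.3 rad).
It fails at once if the beaker is shifted more than 30 mm or tipped (distance of beaker from where it was at the start of the episode above 0.03 m or angle between beaker's own z axis and vertical above 0.3 rad).
It fails at once if the media bottle is shifted more than 30 mm or tipped (distance of media_bottle from where it was at the start of the episode above 0.03 m or angle between media_bottle's own z axis and vertical above 0.3 rad).
Of cup1, cup2, cup3, cup4, cup5, cup6 only 4 to 6 are there at a start; the rules pass over those that are not, and their reading is None.
At some moment in a run one of plate may be knocked a few centimetres aside while the robot is not near it.
Once in a run the grip may slacken for a moment while it holds something.
It also fails if it takes over 210 s, if anything falls off the work surface, if the arm or the gripper's body presses on something with over 40 N, if the wrist force passes 120 N, or if a joint passes its speed limit or range.

## Working session

There is one attempt and no reset: what is moved stays moved. The work goes in short steps, Python scripts to look and compute and a shell command to move; the robot and the scene stay as the last step left them, time stands still between calls to the robot, and variables do not carry over. Pictures are saved under pics/ and viewed, at most 14 in all, crops included, and the job is handed in when it is done.

```bash
mkdir -p pics; ls; python3 - <<'E'
from workcell import manip
import cv2,numpy as np
np.set_printoptions(precision=4,suppress=True)
a=manip.camera("scene");b=manip.camera("side")
for n,i in (("scene",a),("side",b)):
    cv2.imwrite(f"pics/{n}0.png",cv2.resize(i[:,:,::-1],(800,600),interpolation=cv2.INTER_CUBIC))
for n in ("scene","side","wrist"):print(n,manip.camera_params(n))
print(manip.get_obs(),manip.grip_point_offset)
E
```

```text
pics
scene {'fov_y': 55.09235170940797, 'cx': 252.63130807789796, 'cy': 185.2065320080313, 'camera_from_world': array([[ 0.4758,  0.8795, -0.011 , -0.217 ],
       [-0.7328,  0.4033,  0.548 ,  0.3477],
       [ 0.4865, -0.2527,  0.8364, -1.417 ],
       [ 0.    ,  0.    ,  0.    ,  1.    ]])}
side {'fov_y': 54.669872894493665, 'cx': 258.3567996985797, 'cy': 194.57034524922815, 'camera_from_world': array([[ 0.9655, -0.2602, -0.0122, -0.5168],
       [ 0.1474,  0.5072,  0.8491, -0.1721],
       [-0.2148, -0.8216,  0.5281, -1.1516],
       [ 0.    ,  0.    ,  0.    ,  1.    ]])}
wrist {'fov_y': 69.09908544030625, 'cx': 252.83887957760413, 'cy': 186.39052514666147, 'T_tool_cam': array([[-0.0003,  0.9522,  0.3055,  0.0779],
       [ 1.    ,  0.0005, -0.0005, -0.0002],
       [-0.0006,  0.3055, -0.9522, -0.1432],
       [ 0.    ,  0.    ,  0.    ,  1.    ]])}
{'clock': 0.1, 'joint_pos': array([-0.0226,  0.3328, -0.0647,  1.4609,  0.0216,  1.3499, -0.0885]), 'joint_velocities': array([ 0.0012, -0.003 , -0.0006, -0.0017,  0.0005,  0.0015, -0.0009]), 'tau': array([  0.0009, -62.6746,   0.0488, -39.2438,   0.0163,   0.0069,
        -0.0001]), 'position': array([0.6247, 0.    , 0.2306]), 'ee_rot': array([ 0.7071,  0.7071, -0.0005, -0.0004]), 'ft_force': array([1.0819, 0.2005, 1.0396]), 'torque': array([-0.02  ,  0.0341,  0.0271]), 'grasp_force': 0.0, 'grip_width': 1.001192212539178} 0.0187
```

View pics/scene0.png

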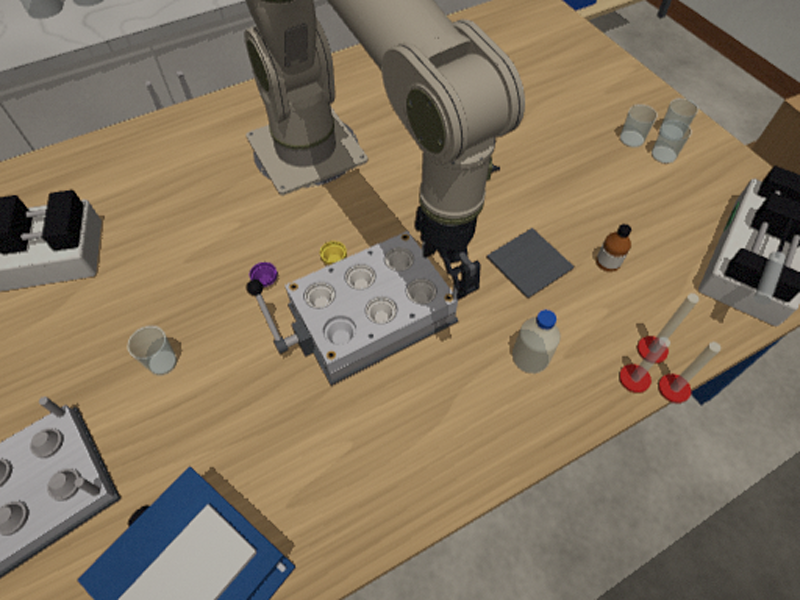

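View pics/side0.png

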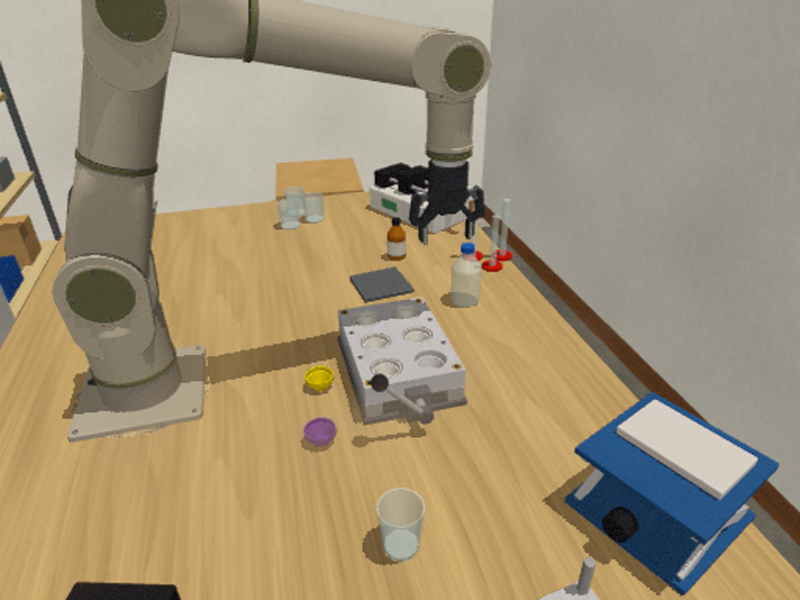

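The scene view shows the mould in the middle, with its cavities at about (319,295), (360,277), (399,259), (340,331), (380,310) and (421,291). The lever ball is at (254,286), the plate at (530,262), the amber bottle at (614,262), the media bottle at (535,355) and the beaker at (153,352). The purple (264,273) and yellow (333,252) cups beside the mould are decoys. The cavity at (340,331) looks empty. Next I'll localise everything and enlarge the mould.

```bash
cat > h.py <<'E'
import numpy as np,cv2
from workcell import manip
from scipy.spatial.transform import Rotation as R
from scipy.optimize import least_squares
np.set_printoptions(precision=4,suppress=True)
def cam(name,obs=None):
    p=manip.camera_params(name)
    if name=="wrist":
        T=np.eye(4);T[:3,:3]=R.from_quat(obs["ee_rot"]).as_matrix();T[:3,3]=obs["position"]
        W=T@p["T_tool_cam"]
    else: W=np.linalg.inv(p["camera_from_world"])
    return W,192/np.tan(np.radians(p["fov_y"]/2)),p["cx"],p["cy"]
def pix2w(c,uv,z):
    W,f,cx,cy=c; uv=np.atleast_2d(uv).astype(float)
    d=np.c_[(uv[:,0]-cx)/f,-(uv[:,1]-cy)/f,-np.ones(len(uv))]@W[:3,:3].T
    return W[:3,3]+d*((z-W[2,3])/d[:,2])[:,None]
def w2pix(c,P):
    W,f,cx,cy=c; q=(np.atleast_2d(P)-W[:3,3])@W[:3,:3]
    return np.c_[cx+f*q[:,0]/-q[:,2],cy-f*q[:,1]/-q[:,2]]
E
python3 - <<'E'
from h import *
s=800/512
c=cam("scene");d=cam("side")
m=np.array([[319,295],[360,277],[399,259],[340,331],[380,310],[421,291]])/s
P=pix2w(c,m,.080);print(P)
L=np.array([[-43,-86],[-43,0],[-43,86],[43,-86],[43,0],[43,86]])/1e3
def f(x):
    C,S=np.cos(x[2]),np.sin(x[2]);return (L@np.array([[C,S],[-S,C]])+x[:2]-P[:,:2]).ravel()
r=least_squares(f,[.6,-.1,0]);print("mould",r.x,np.abs(r.fun).max())
print("side cav",pix2w(d,np.array([[387,368],[375,341],[367,318],[431,359],[417,335],[405,312]])/s,.08))
print("plate",pix2w(c,np.array([[530,262]])/s,.01),pix2w(d,np.array([[382,284]])/s,.01))
print("plate corners",pix2w(c,np.array([[530,230],[573,265],[529,296],[487,257]])/s,.01))
print("media",pix2w(c,np.array([[546,319]])/s,.15),"amber",pix2w(c,np.array([[624,231]])/s,.115),"knob",pix2w(c,np.array([[254,286]])/s,.128),pix2w(d,np.array([[379,382]])/s,.128))
import glob
i=cv2.imread("pics/scene0.png");
cv2.imwrite("pics/crop1.png",cv2.resize(i[220:390,230:470],(800,567),interpolation=cv2.INTER_CUBIC))
E
```

```text
[[ 0.459  -0.1632  0.08  ]
 [ 0.4595 -0.0769  0.08  ]
 [ 0.4581  0.0094  0.08  ]
 [ 0.5483 -0.1617  0.08  ]
 [ 0.5438 -0.0775  0.08  ]
 [ 0.544   0.0099  0.08  ]]
mould [ 0.5021 -0.0767  0.0125] 0.002105263039790861
side cav [[ 0.4606 -0.1622  0.08  ]
 [ 0.4581 -0.0721  0.08  ]
 [ 0.4601  0.0137  0.08  ]
 [ 0.547  -0.1585  0.08  ]
 [ 0.5437 -0.0752  0.08  ]
 [ 0.543   0.014   0.08  ]]
plate [[0.5526 0.271  0.01  ]] [[0.5491 0.2636 0.01  ]]
plate corners [[0.4821 0.3217 0.01  ]
 [0.6022 0.3449 0.01  ]
 [0.6209 0.2193 0.01  ]
 [0.4982 0.1992 0.01  ]]
media [[0.7332 0.1422 0.15  ]] amber [[0.6326 0.4123 0.115 ]] knob [[ 0.4155 -0.266   0.128 ]] [[ 0.4257 -0.2547  0.128 ]]
```

View pics/crop1.png

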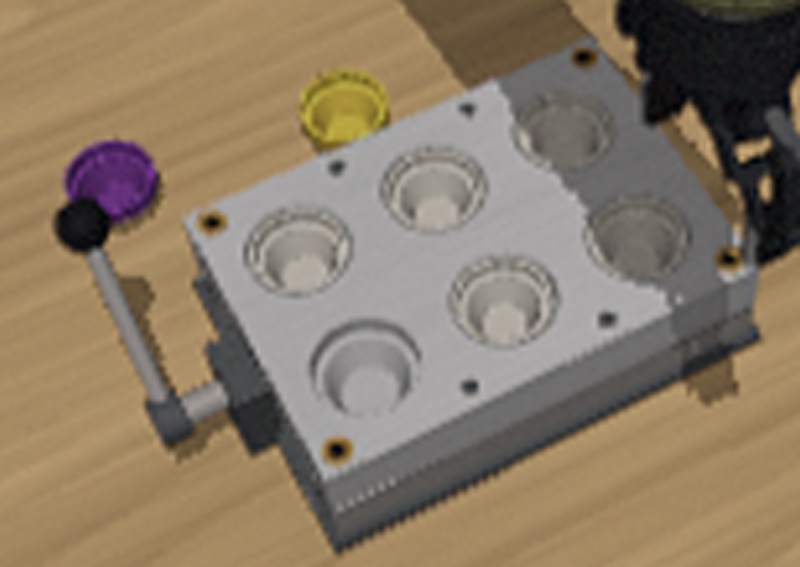

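Only cup4's cavity is empty, since it shows a bare floor at crop (365,385). Cups 1, 2, 3, 5 and 6 show white rims. I'll turn the tool 90° so that the fingers close along y, and go above the lever ball.

```bash
python3 -m inch '[[[-0.3,-0.3,0],[0,0,0.2]],[[-0.6,-0.6,0],[0,0,0.4]],[[-0.9,-0.9,0],[0,0,0.6]],[[-1,-1,0],[0,0,0.8]],[[-1,-1,0],[0,0,1]],[[-1,-1,0],[0,0,1]],[[-1,-1,0],[0,0,1]],[[-1,-1,0],[0,0,1]],[[-1,-1,0],[0,0,1]],[[-1,-1,0],[0,0,1]]]' 0.7
python3 -m inch '[[[-0.3,0,0],[0,0,0.2]],[[-0.6,0,0],[0,0,0.4]],[[-0.9,0,0],[0,0,0.6]],[[-1,0,0],[0,0,0.8]],[[-1,0,0],[0,0,1]],[[-1,0,0],[0,0,1]],[[-1,0,0],[0,0,1]],[[-1,0,0],[0,0,1]],[[-1,0,0],[0,0,1]],[[-1,0,0],[0,0,1]]]'
python3 -m inch '[[[-0.3,0.3,0],[0,0,0]],[[-0.6,0.6,0],[0,0,0]],[[-0.88,0.9,0],[0,0,0]],[[-0.88,1,0],[0,0,0]],[[-0.88,1,0],[0,0,0]],[[-0.88,1,0],[0,0,0]],[[-0.88,1,0],[0,0,0]],[[-0.88,1,0],[0,0,0]],[[-0.88,1,0],[0,0,0]],[[-0.88,1,0],[0,0,0]]]'
python3 -m inch '[[[0,0.3,0],[0,0,0]],[[0,0.61,0],[0,0,0]],[[0,0.61,0],[0,0,0]],[[0,0.61,0],[0,0,0]],[[0,0.61,0],[0,0,0]],[[0,0.61,0],[0,0,0]],[[0,0.61,0],[0,0,0]],[[0,0.61,0],[0,0,0]],[[0,0.61,0],[0,0,0]],[[0,0.61,0],[0,0,0]]]'
python3 - <<'E'
from h import *
o=manip.get_obs();c=cam("wrist",o);a=manip.camera("wrist")
cv2.imwrite("pics/w1.png",cv2.resize(a[:,:,::-1],(800,600),interpolation=cv2.INTER_CUBIC))
print(o["joint_pos"],R.from_quat(o["ee_rot"]).as_matrix());print(w2pix(c,[.418,-.266,.1286])*800/512)
E
```

```text
clock: 1.1
position: [0.545, -0.08, 0.2312]
ee_rot: [0.924, 0.383, -0.0, -0.0]
ft_force: [0.4, 0.5, 0.3]
grip_width: 0.701
grasp_force: 0.0
clock: 2.1
position: [0.4885, -0.1365, 0.2313]
ee_rot: [1.0, 0.0, 0.0, 0.0]
ft_force: [-0.1, -0.8, -0.2]
grip_width: 0.698
grasp_force: 0.0
clock: 3.1
position: [0.4182, -0.2163, 0.2313]
ee_rot: [1.0, 0.0, 0.0, -0.0]
ft_force: [-0.3, -0.0, -0.2]
grip_width: 0.704
grasp_force: 0.0
clock: 4.1
position: [0.418, -0.2653, 0.2313]
ee_rot: [1.0, 0.0, 0.0, -0.0]
ft_force: [0.3, -0.0, -0.5]
grip_width: 0.702
grasp_force: 0.0
[ 0.2015  0.0359  0.2799  1.8097 -0.0104  1.2973 -1.0866] [[ 1.      0.0001  0.0001]
 [ 0.0001 -1.      0.    ]
 [ 0.0001 -0.     -1.    ]]
[[395.8439 290.2748]]
```

View pics/w1.png

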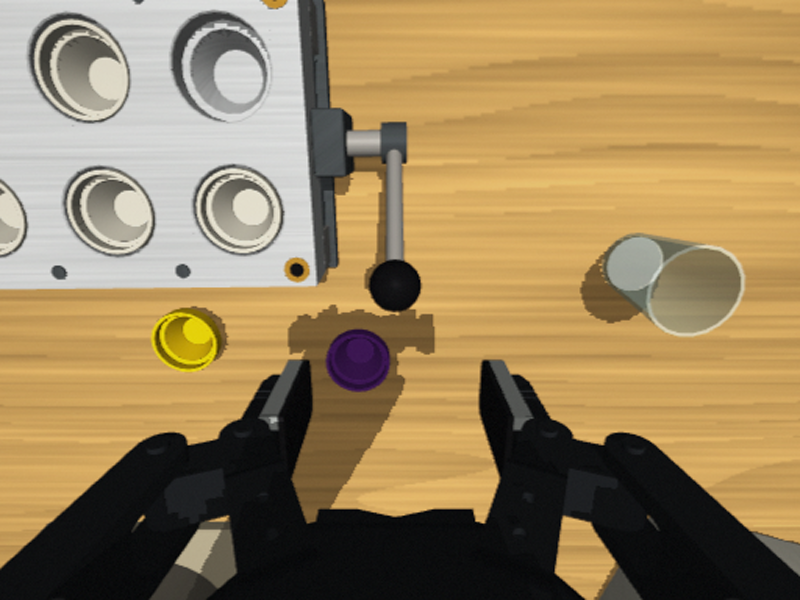

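The ball is at (395,286), within 2 mm of the prediction, and the mould agrees too. I'll go down and grip the ball, and refine the cavity positions from this picture.

```bash
python3 - <<'E'
from h import *
s=800/512
o=manip.get_obs();c=cam("wrist",o)
P=pix2w(c,np.array([[238,209],[110,211],[220,67],[81,67]])/s,.082);print(P)
L=np.array([[-43,-86],[-43,0],[43,-86],[43,0]])/1e3
def f(x):
    C,S=np.cos(x[2]),np.sin(x[2]);return (L@np.array([[C,S],[-S,C]])+x[:2]-P[:,:2]).ravel()
r=least_squares(f,[.5,-.07,0]);print(r.x,r.fun);print("ball",pix2w(c,np.array([[395,286]])/s,.1286),"beaker",pix2w(c,np.array([[698,290]])/s,.085))
E
python3 -m inch '[[[0.01,0,0.2],[0,0,0]],[[0.01,0,0.4],[0,0,0]],[[0.01,0,0.6],[0,0,0]],[[0.01,0,0.8],[0,0,0]],[[0.01,0,0.8],[0,0,0]],[[0.01,0,0.8],[0,0,0]],[[0.01,0,0.8],[0,0,0]],[[0.01,0,0.8],[0,0,0]],[[0.01,0,0.8],[0,0,0]],[[0.01,0,0.8],[0,0,0]]]'
python3 -m inch '[[[0,0,0.2],[0,0,0]],[[0,0,0.4],[0,0,0]],[[0,0,0.6],[0,0,0]],[[0,0,0.7],[0,0,0]],[[0,0,0.7],[0,0,0]],[[0,0,0.7],[0,0,0]],[[0,0,0.7],[0,0,0]],[[0,0,0.7],[0,0,0]],[[0,0,0.7],[0,0,0]],[[0,0,0.7],[0,0,0]]]'
python3 -m inch '[[[0,0,0],[0,0,0]],[[0,0,0],[0,0,0]],[[0,0,0],[0,0,0]],[[0,0,0],[0,0,0]],[[0,0,0],[0,0,0]],[[0,0,0],[0,0,0]],[[0,0,0],[0,0,0]],[[0,0,0],[0,0,0]],[[0,0,0],[0,0,0]],[[0,0,0],[0,0,0]]]' 0 30
```

```text
[[ 0.46   -0.1612  0.082 ]
 [ 0.4587 -0.076   0.082 ]
 [ 0.545  -0.1597  0.082 ]
 [ 0.545  -0.0756  0.082 ]]
[ 0.5018 -0.0751  0.0093] [-0.0004 -0.0003  0.0001  0.0004  0.0005 -0.001  -0.0003  0.0009]
ball [[ 0.4207 -0.2655  0.1286]] beaker [[ 0.4043 -0.4768  0.085 ]]
clock: 5.15
position: [0.419, -0.2654, 0.1676]
ee_rot: [1.0, 0.0, 0.0, 0.0]
ft_force: [0.1, -0.1, 0.1]
grip_width: 0.704
grasp_force: 0.0
clock: 6.15
position: [0.419, -0.2654, 0.1115]
ee_rot: [1.0, 0.0, 0.0, 0.0]
ft_force: [0.5, 0.1, 0.0]
grip_width: 0.701
grasp_force: 0.0
clock: 7.15
position: [0.4187, -0.265, 0.1113]
ee_rot: [1.0, 0.0, -0.0, -0.0]
ft_force: [-3.3, 3.4, 5.1]
grip_width: 0.331
grasp_force: 29.4
```

```bash
python3 -m inch '[[[0.08,0,-0.07],[0,0,0]],[[0.16,0,-0.135],[0,0,0]],[[0.248,0,-0.194],[0,0,0]],[[0.338,0,-0.246],[0,0,0]],[[0.432,0,-0.293],[0,0,0]],[[0.53,0,-0.331],[0,0,0]],[[0.63,-0.01,-0.365],[0,0,0]],[[0.745,-0.01,-0.393],[0,0,0]],[[0.864,-0.01,-0.412],[0,0,0]],[[0.969,-0.01,-0.421],[0,0,0]]]'
python3 -m inch '[[[0.15,0,0],[0,0,0]],[[0.3,0,0.015],[0,0,0]],[[0.446,0,0.045],[0,0,0]],[[0.59,-0.01,0.09],[0,0,0]],[[0.728,-0.01,0.148],[0,0,0]],[[0.859,-0.01,0.219],[0,0,0]],[[0.98,-0.01,0.304],[0,0,0]],[[0.98,-0.01,0.304],[0,0,0]],[[0.98,-0.01,0.304],[0,0,0]],[[0.98,-0.01,0.304],[0,0,0]]]'
python3 -m inch '[[[0.04,0,0.033],[0,0,0]],[[0.081,0,0.066],[0,0,0]],[[0.14,0,0.12],[0,0,0]],[[0.19,0,0.171],[0,0,0]],[[0.19,0,0.171],[0,0,0]],[[0.19,0,0.171],[0,0,0]],[[0.19,0,0.171],[0,0,0]],[[0.19,0,0.171],[0,0,0]],[[0.19,0,0.171],[0,0,0]],[[0.19,0,0.171],[0,0,0]]]'
```

```text
clock: 8.15
position: [0.4971, -0.2643, 0.1452]
ee_rot: [1.0, 0.0, -0.0, -0.0]
ft_force: [-5.6, 3.9, -3.2]
grip_width: 0.334
grasp_force: 30.1
clock: 9.15
position: [0.5772, -0.2635, 0.1226]
ee_rot: [1.0, 0.0, 0.003, 0.0]
ft_force: [3.8, 3.2, 2.7]
grip_width: 0.331
grasp_force: 29.8
clock: 10.15
position: [0.5927, -0.2633, 0.1091]
ee_rot: [1.0, 0.001, 0.003, 0.0]
ft_force: [5.2, 3.9, 3.2]
grip_width: 0.33
grasp_force: 29.7
```

```bash
python3 -m inch '[[[0,0,0],[0,0,0]],[[0,0,0],[0,0,0]],[[0,0,0],[0,0,0]],[[0,0,0],[0,0,0]],[[0,0,-0.2],[0,0,0]],[[0,0,-0.4],[0,0,0]],[[0,0,-0.6],[0,0,0]],[[0,0,-0.8],[0,0,0]],[[0,0,-1],[0,0,0]],[[0,0,-1],[0,0,0]]]' 0.7
python3 -m inch '[[[-0.3,-0.3,-0.2],[0,0,0]],[[-0.6,-0.6,-0.4],[0,0,0]],[[-0.8,-0.8,-0.5],[0,0,0]],[[-0.95,-1,-0.5],[0,0,0]],[[-0.95,-1,-0.5],[0,0,0]],[[-0.95,-1,-0.5],[0,0,0]],[[-0.95,-1,-0.5],[0,0,0]],[[-0.95,-1,-0.5],[0,0,0]],[[-0.95,-1,-0.5],[0,0,0]],[[-0.95,-1,-0.5],[0,0,0]]]'
python3 -m inch '[[[-0.3,-0.3,0],[0,0,0]],[[-0.6,-0.6,0],[0,0,0]],[[-0.8,-0.8,0],[0,0,0]],[[-0.95,-1,0],[0,0,0]],[[-0.95,-1,0],[0,0,0]],[[-0.95,-1,0],[0,0,0]],[[-0.95,-1,0],[0,0,0]],[[-0.95,-1,0],[0,0,0]],[[-0.95,-1,0],[0,0,0]],[[-0.95,-1,0],[0,0,0]]]'
python3 - <<'E'
from h import *
o=manip.get_obs();c=cam("wrist",o);a=manip.camera("wrist")
x,y,t=.5018,-.0751,.0093
L=np.array([[-43,-86],[-43,0],[-43,86],[43,-86],[43,0],[43,86]])/1e3
C,S=np.cos(t),np.sin(t);Q=L@np.array([[C,S],[-S,C]])+[x,y];print(Q)
i=cv2.resize(a[:,:,::-1],(800,600),interpolation=cv2.INTER_CUBIC)
for p in w2pix(c,np.c_[Q,np.full(6,.101)])*800/512: cv2.circle(i,tuple(int(v) for v in p),3,(0,0,255),-1)
cv2.imwrite("pics/w2.png",i)
E
```

```text
clock: 11.15
position: [0.5913, -0.2644, 0.1906]
ee_rot: [1.0, -0.0, 0.002, 0.001]
ft_force: [-0.4, 0.6, 1.2]
grip_width: 0.7
grasp_force: 0.0
clock: 12.15
position: [0.514, -0.1841, 0.2267]
ee_rot: [1.0, -0.0, -0.0, 0.0]
ft_force: [0.1, 0.4, 0.1]
grip_width: 0.699
grasp_force: 0.0
clock: 13.15
position: [0.4381, -0.104, 0.2269]
ee_rot: [1.0, -0.0, -0.0, -0.0]
ft_force: [0.0, 0.7, 0.4]
grip_width: 0.704
grasp_force: 0.0
[[ 0.4596 -0.1615]
 [ 0.4588 -0.0755]
 [ 0.458   0.0105]
 [ 0.5456 -0.1607]
 [ 0.5448 -0.0747]
 [ 0.544   0.0113]]
```

View pics/w2.png

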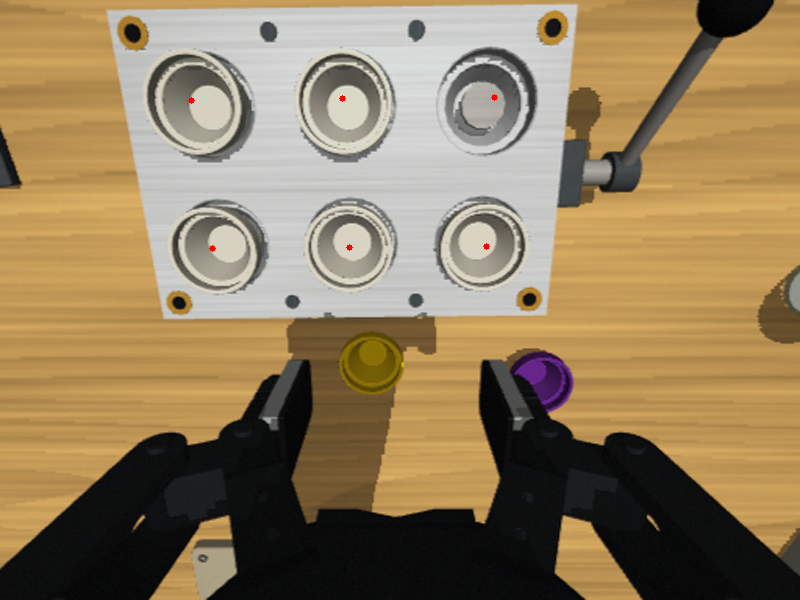

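The five cups are raised (rims at (482,247), (350,246), (215,248), (345,103), (198,103)). Cavity 4 at (487,100) holds only the bare pad. The predicted centres fit within 2 mm. I'll pick cup3 first.

```bash
python3 -m inch '[[[0.1,-0.3,0],[0,0,0]],[[0.25,-0.7,0],[0,0,0]],[[0.25,-0.9,0.2],[0,0,0]],[[0.25,-0.9,0.5],[0,0,0]],[[0.25,-0.9,0.8],[0,0,0]],[[0.25,-0.9,0.8],[0,0,0]],[[0.25,-0.9,0.8],[0,0,0]],[[0.25,-0.9,0.8],[0,0,0]],[[0.25,-0.9,0.8],[0,0,0]],[[0.25,-0.9,0.8],[0,0,0]]]' 0.85
python3 -m inch '[[[0,-0.53,0],[0,0,0]],[[0,-0.53,0],[0,0,0]],[[0,-0.53,0.2],[0,0,0]],[[0,-0.53,0.4],[0,0,0]],[[0,-0.53,0.6],[0,0,0]],[[0,-0.53,0.8],[0,0,0]],[[0,-0.53,0.95],[0,0,0]],[[0,-0.53,0.95],[0,0,0]],[[0,-0.53,0.95],[0,0,0]],[[0,-0.53,0.95],[0,0,0]]]'
python3 - <<'E'
from h import *
a=manip.camera("side");b=manip.camera("wrist")
c=cam("side");u,v=w2pix(c,[.458,.0105,.1])[0].astype(int);print(u,v)
k=cv2.resize(a[max(v-50,0):v+50,u-65:u+65,::-1],(520,400),interpolation=cv2.INTER_CUBIC)
cv2.imwrite("pics/s1.png",k)
E
```

```text
clock: 14.2
position: [0.4584, -0.0318, 0.1638]
ee_rot: [1.0, -0.0, 0.001, -0.0]
ft_force: [-0.6, 0.3, 0.4]
grip_width: 0.852
grasp_force: 0.0
clock: 15.2
position: [0.4586, 0.0107, 0.0879]
ee_rot: [1.0, -0.0, 0.001, -0.0]
ft_force: [0.1, 0.3, 0.7]
grip_width: 0.855
grasp_force: 0.0
234 198
```

View pics/s1.png

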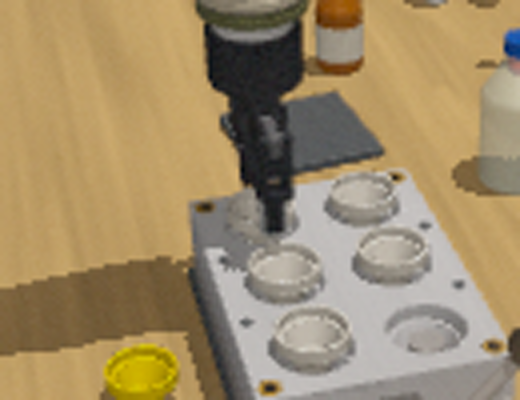

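The gripper straddles cup3 cleanly in the crop, at (265,210). I'll lower it slightly, close, and lift.

```bash
python3 -m inch '[[[0,0,0.07],[0,0,0]],[[0,0,0.07],[0,0,0]],[[0,0,0.07],[0,0,0]],[[0,0,0.07],[0,0,0]],[[0,0,0.07],[0,0,0]],[[0,0,0.07],[0,0,0]],[[0,0,0.07],[0,0,0]],[[0,0,0.07],[0,0,0]],[[0,0,0.07],[0,0,0]],[[0,0,0.07],[0,0,0]]]' 0 30
python3 -m inch '[[[0,0,-0.1],[0,0,0]],[[0,0,-0.2],[0,0,0]],[[0,0,-0.3],[0,0,0]],[[0,0,-0.45],[0,0,0]],[[0,0,-0.6],[0,0,0]],[[0,0,-0.75],[0,0,0]],[[0,0,-0.9],[0,0,0]],[[0,0,-1],[0,0,0]],[[0,0,-1],[0,0,0]],[[0,0,-1],[0,0,0]]]'
python3 - <<'E'
from h import *
o=manip.get_obs();b=manip.camera("wrist");a=manip.camera("side")
k=cv2.resize(a[120:220,170:300,::-1],(520,400),interpolation=cv2.INTER_CUBIC)
w=cv2.resize(b[:,:,::-1],(533,400));cv2.imwrite("pics/w3.png",np.hstack([k,w])[:,:1053:]) ;cv2.imwrite("pics/w3.png",cv2.resize(np.hstack([k,w]),(800,304)))
E
```

```text
clock: 16.3
position: [0.4579, 0.0106, 0.0814]
ee_rot: [1.0, -0.0, -0.0, 0.0]
ft_force: [0.0, 0.8, -0.9]
grip_width: 0.632
grasp_force: 31.6
clock: 17.3
position: [0.4579, 0.0107, 0.1613]
ee_rot: [1.0, 0.0, -0.0, -0.0]
ft_force: [-0.4, 0.4, -0.5]
grip_width: 0.632
grasp_force: 31.7
```

View pics/w3.png

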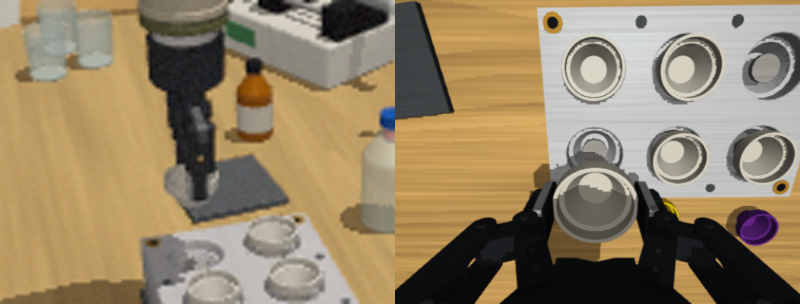

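Cup3 is gripped upright, seen at right (595,203). I'll carry it toward the plate and measure the plate from close by.

```bash
python3 -m inch '[[[0,-0.1,0],[0,0,0]],[[0,-0.3,0],[0,0,0]],[[0,-0.5,0],[0,0,0]],[[0,-0.7,0],[0,0,0]],[[0,-0.9,0],[0,0,0]],[[0,-1,0],[0,0,0]],[[0,-1,0],[0,0,0]],[[0,-1,0],[0,0,0]],[[0,-1,0],[0,0,0]],[[0,-1,0],[0,0,0]]]'
python3 -m inch '[[[0,-0.1,0],[0,0,0]],[[0,-0.3,0],[0,0,0]],[[0,-0.5,0],[0,0,0]],[[0,-0.7,0],[0,0,0]],[[0,-0.9,0],[0,0,0]],[[0,-1,0],[0,0,0]],[[0,-1,0],[0,0,0]],[[0,-1,0],[0,0,0]],[[0,-1,0],[0,0,0]],[[0,-1,0],[0,0,0]]]'
python3 -m inch '[[[0,-0.1,0],[0,0,0]],[[0,-0.3,0],[0,0,0]],[[0,-0.5,0],[0,0,0]],[[0,-0.7,0],[0,0,0]],[[0,-0.9,0],[0,0,0]],[[0,-1,0],[0,0,0]],[[0,-1,0],[0,0,0]],[[0,-1,0],[0,0,0]],[[0,-1,0],[0,0,0]],[[0,-1,0],[0,0,0]]]'
cat > plate.py <<'E'
from h import *
import sys
o=manip.get_obs();c=cam("wrist",o);b=manip.camera("wrist")
h=cv2.cvtColor(b,cv2.COLOR_RGB2HSV)
m=((b.max(2)<95)&(b.max(2)>25)&(b.max(2).astype(int)-b.min(2)<30)).astype(np.uint8);m[240:]=0
m=cv2.morphologyEx(m,cv2.MORPH_OPEN,np.ones((5,5)))
n,l,s,ct=cv2.connectedComponentsWithStats(m);k=1+np.argmax(s[1:,4])
i=b[:,:,::-1].copy();cn=cv2.findContours((l==k).astype(np.uint8),0,1)[0][0]
w=pix2w(c,cn[:,0,:],.01)[:,:2]
r=cv2.minAreaRect((w*1000).astype(np.float32));print("rect mm",r,"bbox",s[k])
cv2.drawContours(i,[cn],-1,(0,0,255),1)
cv2.imwrite(sys.argv[1],i)
E
python3 plate.py pics/w4.png
```

```text
clock: 18.4
position: [0.458, 0.09, 0.1614]
ee_rot: [1.0, -0.001, 0.0, 0.0]
ft_force: [-0.3, -0.4, 0.1]
grip_width: 0.637
grasp_force: 31.7
clock: 19.4
position: [0.4581, 0.1699, 0.1614]
ee_rot: [1.0, -0.001, 0.0, 0.0]
ft_force: [0.1, -0.2, -0.0]
grip_width: 0.633
grasp_force: 31.7
clock: 20.4
position: [0.4581, 0.2499, 0.1614]
ee_rot: [1.0, -0.001, 0.0, 0.0]
ft_force: [-0.6, -0.0, 0.2]
grip_width: 0.633
grasp_force: 31.7
rect mm ((547.87451171875, 275.5676574707031), (129.00550842285156, 128.14573669433594), 6.82869815826416) bbox [  150    10   146   146 15353]
```

View pics/w4.png

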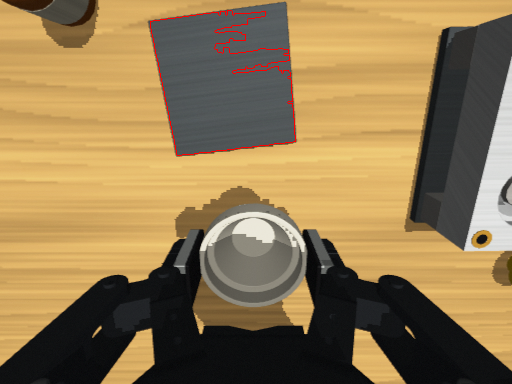

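The plate outline measures 129 × 128 mm, as it should, centred at (0.548, 0.2755). I'll place cup3 there.

```bash
python3 -m inch '[[[0.1,0,0],[0,0,0]],[[0.3,-0.1,0],[0,0,0]],[[0.5,-0.2,0.1],[0,0,0]],[[0.7,-0.3,0.2],[0,0,0]],[[0.9,-0.3,0.3],[0,0,0]],[[1,-0.3,0.5],[0,0,0]],[[1,-0.3,0.7],[0,0,0]],[[1,-0.3,0.8],[0,0,0]],[[1,-0.3,0.8],[0,0,0]],[[1,-0.3,0.8],[0,0,0]]]'
python3 -m inch '[[[0.13,0,0.1],[0,0,0]],[[0.13,0,0.25],[0,0,0]],[[0.13,0,0.4],[0,0,0]],[[0.13,0,0.6],[0,0,0]],[[0.13,0,0.7],[0,0,0]],[[0.13,0,0.8],[0,0,0]],[[0.13,0,0.9],[0,0,0]],[[0.13,0,0.93],[0,0,0]],[[0.13,0,0.95],[0,0,0]],[[0.13,0,0.95],[0,0,0]]]'
```

```text
clock: 21.45
position: [0.538, 0.2747, 0.0978]
ee_rot: [1.0, 0.0, 0.0, -0.0]
ft_force: [0.2, -0.0, 0.6]
grip_width: 0.632
grasp_force: 31.7
clock: 22.45
position: [0.5485, 0.2748, 0.0216]
ee_rot: [1.0, 0.0, 0.0, -0.0]
ft_force: [0.4, 0.0, 0.1]
grip_width: 0.637
grasp_force: 31.7
```

Just above the plate. I'll lower 1 mm, release, rise, and take one look from above to fix the actual position.

```bash
python3 -m inch '[[[0,0,0.015],[0,0,0]],[[0,0,0.015],[0,0,0]],[[0,0,0.015],[0,0,0]],[[0,0,0.015],[0,0,0]],[[0,0,0.015],[0,0,0]],[[0,0,0.015],[0,0,0]],[[0,0,0.015],[0,0,0]],[[0,0,0.015],[0,0,0]],[[0,0,0.015],[0,0,0]],[[0,0,0.015],[0,0,0]]]'
python3 -m inch '[[[0,0,0],[0,0,0]],[[0,0,0],[0,0,0]],[[0,0,0],[0,0,0]],[[0,0,0],[0,0,0]],[[0,0,-0.1],[0,0,0]],[[0,0,-0.3],[0,0,0]],[[0,0,-0.5],[0,0,0]],[[0,0,-0.7],[0,0,0]],[[0,0,-0.9],[0,0,0]],[[0,0,-1],[0,0,0]]]' 0.85
python3 -m inch '[[[-0.2,0.1,-0.2],[0,0,0]],[[-0.5,0.3,-0.4],[0,0,0]],[[-0.8,0.3,-0.6],[0,0,0]],[[-1,0.3,-0.8],[0,0,0]],[[-1,0.3,-0.8],[0,0,0]],[[-1,0.3,-0.8],[0,0,0]],[[-1,0.3,-0.8],[0,0,0]],[[-1,0.3,-0.8],[0,0,0]],[[-1,0.3,-0.8],[0,0,0]],[[-1,0.3,-0.8],[0,0,0]]]'
cat > rim.py <<'E'
# rim of the stack on the plate: argv picture, rim height
from h import *
import sys
z=float(sys.argv[2])
o=manip.get_obs();c=cam("wrist",o);b=manip.camera("wrist")
m=((b.min(2)>105)&(b.max(2).astype(int)-b.min(2)<60)).astype(np.uint8);m[250:]=0
n,l,s,ct=cv2.connectedComponentsWithStats(m)
for k in range(1,n):
    if s[k,4]<150: continue
    cn=max(cv2.findContours((l==k).astype(np.uint8),0,1)[0],key=cv2.contourArea)
    w=pix2w(c,cn[:,0,:],z)[:,:2]*1000
    (x,y),r=cv2.minEnclosingCircle(w.astype(np.float32));print(k,s[k],"world mm",round(x,1),round(y,1),"r",round(r,1))
cv2.imwrite(sys.argv[1],b[:,:,::-1])
E
python3 rim.py pics/w5.png 0.04; python3 plate.py pics/w5p.png
```

```text
clock: 23.45
position: [0.5488, 0.2749, 0.0212]
ee_rot: [1.0, -0.0, 0.001, -0.0]
ft_force: [-2.2, -0.9, 6.1]
grip_width: 0.635
grasp_force: 32.2
clock: 24.45
position: [0.5492, 0.2751, 0.1029]
ee_rot: [1.0, -0.0, 0.001, -0.001]
ft_force: [-0.6, 0.3, -0.2]
grip_width: 0.847
grasp_force: 0.0
clock: 25.45
position: [0.4685, 0.2505, 0.1637]
ee_rot: [1.0, -0.0, -0.0, 0.0]
ft_force: [0.8, -0.9, 0.6]
grip_width: 0.852
grasp_force: 0.0
6 [ 462   50   50  200 4721] world mm 487.4 -2.0 r 101.7
7 [ 195   64   63   65 2709] world mm 546.6 274.4 r 28.4
rect mm ((547.9938354492188, 275.753662109375), (129.1802215576172, 128.5120849609375), 6.825620651245117) bbox [  152    19   144   145 13659]
```

View pics/w5.png

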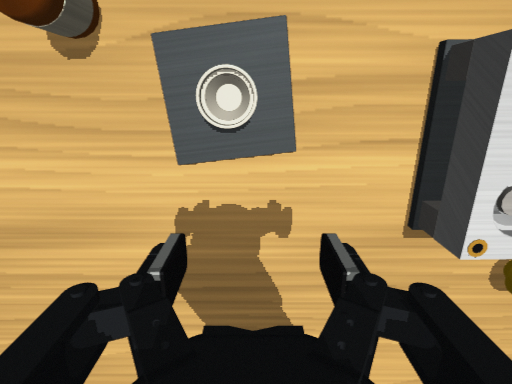

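Cup3 stands upright at the plate centre, at pixel (226,96), which is 1 to 2 mm from centre. Next is cup6.

```bash
python3 -m inch '[[[0.1,0.3,0],[0,0,0]],[[0.2,0.6,0],[0,0,0]],[[0.3,0.9,0],[0,0,0]],[[0.3,1,0],[0,0,0]],[[0.3,1,0],[0,0,0]],[[0.3,1,0],[0,0,0]],[[0.3,1,0],[0,0,0]],[[0.3,1,0],[0,0,0]],[[0.3,1,0],[0,0,0]],[[0.3,1,0],[0,0,0]]]'
python3 -m inch '[[[0.1,0.3,0],[0,0,0]],[[0.2,0.6,0],[0,0,0]],[[0.3,0.9,0],[0,0,0]],[[0.3,1,0],[0,0,0]],[[0.3,1,0],[0,0,0]],[[0.3,1,0],[0,0,0]],[[0.3,1,0],[0,0,0]],[[0.3,1,0],[0,0,0]],[[0.3,1,0],[0,0,0]],[[0.3,1,0],[0,0,0]]]'
python3 -m inch '[[[0.1,0.3,0],[0,0,0]],[[0.2,0.6,0],[0,0,0]],[[0.344,0.9,0],[0,0,0]],[[0.344,0.99,0],[0,0,0]],[[0.344,0.99,0],[0,0,0]],[[0.344,0.99,0],[0,0,0]],[[0.344,0.99,0],[0,0,0]],[[0.344,0.99,0],[0,0,0]],[[0.344,0.99,0],[0,0,0]],[[0.344,0.99,0],[0,0,0]]]'
python3 -m inch '[[[0,0,0.2],[0,0,0]],[[0,0,0.4],[0,0,0]],[[0,0,0.6],[0,0,0]],[[0,0,0.8],[0,0,0]],[[0,0,0.9],[0,0,0]],[[0,0,0.95],[0,0,0]],[[0,0,0.95],[0,0,0]],[[0,0,0.95],[0,0,0]],[[0,0,0.95],[0,0,0]],[[0,0,0.95],[0,0,0]]]'
```

```text
clock: 26.55
position: [0.4923, 0.171, 0.1642]
ee_rot: [1.0, 0.0, -0.0, -0.0]
ft_force: [-0.2, -0.0, -0.6]
grip_width: 0.852
grasp_force: 0.0
clock: 27.55
position: [0.5163, 0.091, 0.1642]
ee_rot: [1.0, 0.0, 0.0, -0.0]
ft_force: [0.2, 0.4, 0.2]
grip_width: 0.849
grasp_force: 0.0
clock: 28.55
position: [0.5439, 0.0118, 0.1642]
ee_rot: [1.0, 0.0, 0.0, -0.0]
ft_force: [-0.1, 0.2, -0.3]
grip_width: 0.845
grasp_force: 0.0
clock: 29.55
position: [0.5442, 0.0115, 0.0887]
ee_rot: [1.0, -0.0, 0.0, -0.0]
ft_force: [0.7, -0.1, 0.6]
grip_width: 0.85
grasp_force: 0.0
```

```bash
python3 -m inch '[[[0,0,0.09],[0,0,0]],[[0,0,0.09],[0,0,0]],[[0,0,0.09],[0,0,0]],[[0,0,0.09],[0,0,0]],[[0,0,0.09],[0,0,0]],[[0,0,0.09],[0,0,0]],[[0,0,0.09],[0,0,0]],[[0,0,0.09],[0,0,0]],[[0,0,0.09],[0,0,0]],[[0,0,0.09],[0,0,0]]]' 0 30
python3 -m inch '[[[0,0,-0.1],[0,0,0]],[[0,0,-0.2],[0,0,0]],[[0,0,-0.3],[0,0,0]],[[0,0,-0.45],[0,0,0]],[[0,0,-0.6],[0,0,0]],[[0,0,-0.75],[0,0,0]],[[0,0,-0.9],[0,0,0]],[[0,0,-1],[0,0,0]],[[0,0,-1],[0,0,0]],[[0,0,-1],[0,0,0]]]'
python3 -m inch '[[[0,-0.1,0],[0,0,0]],[[0,-0.3,0],[0,0,0]],[[0,-0.5,0],[0,0,0]],[[0,-0.7,0],[0,0,0]],[[0,-0.9,0],[0,0,0]],[[0,-1,0],[0,0,0]],[[0,-1,0],[0,0,0]],[[0,-1,0],[0,0,0]],[[0,-1,0],[0,0,0]],[[0,-1,0],[0,0,0]]]'
python3 -m inch '[[[0,-0.1,0],[0,0,0]],[[0,-0.3,0],[0,0,0]],[[0,-0.5,0],[0,0,0]],[[0,-0.7,0],[0,0,0]],[[0,-0.9,0],[0,0,0]],[[0,-1,0],[0,0,0]],[[0,-1,0],[0,0,0]],[[0,-1,0],[0,0,0]],[[0,-1,0],[0,0,0]],[[0,-1,0],[0,0,0]]]'
python3 -m inch '[[[-0.1,-0.1,0],[0,0,0]],[[-0.3,-0.3,0],[0,0,0]],[[-0.5,-0.5,0],[0,0,0]],[[-0.7,-0.7,0],[0,0,0]],[[-0.9,-0.9,0],[0,0,0]],[[-1,-1,0],[0,0,0]],[[-1,-1,0],[0,0,0]],[[-1,-1,0],[0,0,0]],[[-1,-1,0],[0,0,0]],[[-1,-1,0],[0,0,0]]]'
python3 rim.py pics/w6.png 0.04;python3 plate.py pics/w6p.png
```

```text
clock: 30.55
position: [0.5438, 0.0114, 0.0809]
ee_rot: [1.0, 0.0, -0.0, 0.0]
ft_force: [-0.3, 0.1, -0.3]
grip_width: 0.643
grasp_force: 31.7
clock: 31.55
position: [0.5438, 0.0115, 0.1609]
ee_rot: [1.0, 0.0, -0.0, -0.0]
ft_force: [0.3, 0.2, -1.9]
grip_width: 0.645
grasp_force: 31.8
clock: 32.55
position: [0.544, 0.0906, 0.161]
ee_rot: [1.0, -0.001, 0.0, 0.0]
ft_force: [-0.3, 0.4, -0.2]
grip_width: 0.644
grasp_force: 31.8
clock: 33.55
position: [0.5441, 0.1706, 0.1611]
ee_rot: [1.0, -0.001, 0.0, 0.0]
ft_force: [0.8, -0.7, -0.6]
grip_width: 0.648
grasp_force: 31.8
clock: 34.55
position: [0.4645, 0.2506, 0.1609]
ee_rot: [1.0, -0.001, 0.0, 0.0]
ft_force: [0.9, 0.0, -0.4]
grip_width: 0.64
grasp_force: 31.8
5 [ 195   59   63   66 2810] world mm 546.5 274.6 r 28.4
6 [ 465   63   47  187 4109] world mm 478.8 -0.6 r 95.3
13 [ 199  205  108   45 2822] world mm 387.7 250.8 r 57.3
rect mm ((547.9268798828125, 275.7974853515625), (129.0945281982422, 128.659912109375), 6.811784267425537) bbox [  150    15   146   146 13784]
```

The stack hasn't moved. I'll go over it and nest cup6.

```bash
python3 -m inch '[[[0.1,0,0],[0,0,0]],[[0.3,-0.1,0],[0,0,0]],[[0.5,-0.2,0],[0,0,0]],[[0.7,-0.3,0],[0,0,0]],[[0.9,-0.305,0.1],[0,0,0]],[[1,-0.305,0.3],[0,0,0]],[[1,-0.305,0.5],[0,0,0]],[[1,-0.305,0.7],[0,0,0]],[[1,-0.305,0.8],[0,0,0]],[[1,-0.305,0.8],[0,0,0]]]'
python3 -m inch '[[[0.05,0,0],[0,0,0]],[[0.05,0,0],[0,0,0]],[[0.05,0,0.15],[0,0,0]],[[0.05,0,0.3],[0,0,0]],[[0.05,0,0.4],[0,0,0]],[[0.05,0,0.5],[0,0,0]],[[0.05,0,0.6],[0,0,0]],[[0.05,0,0.7],[0,0,0]],[[0.05,0,0.77],[0,0,0]],[[0.05,0,0.77],[0,0,0]]]'
python3 -m inch '[[[0,0,0.01],[0,0,0]],[[0,0,0.02],[0,0,0]],[[0,0,0.03],[0,0,0]],[[0,0,0.03],[0,0,0]],[[0,0,0.03],[0,0,0]],[[0,0,0.03],[0,0,0]],[[0,0,0.03],[0,0,0]],[[0,0,0.03],[0,0,0]],[[0,0,0.03],[0,0,0]],[[0,0,0.03],[0,0,0]]]'
```

```text
clock: 35.65
position: [0.5431, 0.2751, 0.0952]
ee_rot: [1.0, -0.0, -0.001, 0.001]
ft_force: [0.2, -0.3, -0.2]
grip_width: 0.644
grasp_force: 31.8
clock: 36.65
position: [0.5485, 0.2746, 0.0354]
ee_rot: [1.0, -0.0, 0.0, 0.001]
ft_force: [-1.6, -3.0, 4.2]
grip_width: 0.644
grasp_force: 33.7
clock: 37.65
position: [0.549, 0.2746, 0.0347]
ee_rot: [1.0, -0.001, 0.001, 0.001]
ft_force: [-4.5, -6.5, 16.7]
grip_width: 0.646
grasp_force: 38.8
```

```bash
python3 -m inch '[[[0,0,-0.02],[0,0,0]],[[0,0,-0.02],[0,0,0]],[[0,0,-0.02],[0,0,0]],[[0,0,-0.02],[0,0,0]],[[0,0,-0.1],[0,0,0]],[[0,0,-0.3],[0,0,0]],[[0,0,-0.5],[0,0,0]],[[0,0,-0.7],[0,0,0]],[[0,0,-0.9],[0,0,0]],[[0,0,-1],[0,0,0]]]' 0.85
python3 -m inch '[[[-0.2,0.1,-0.2],[0,0,0]],[[-0.5,0.3,-0.4],[0,0,0]],[[-0.8,0.3,-0.6],[0,0,0]],[[-1,0.3,-0.6],[0,0,0]],[[-1,0.3,-0.6],[0,0,0]],[[-1,0.3,-0.6],[0,0,0]],[[-1,0.3,-0.6],[0,0,0]],[[-1,0.3,-0.6],[0,0,0]],[[-1,0.3,-0.6],[0,0,0]],[[-1,0.3,-0.6],[0,0,0]]]'
python3 rim.py pics/w7.png 0.052;python3 plate.py pics/w7p.png
python3 - <<'E'
from h import *
b=cv2.imread("pics/w7.png");a=manip.camera("side")[:,:,::-1]
c=cam("side");u,v=w2pix(c,[.548,.275,.03])[0].astype(int)
cv2.imwrite("pics/m7.png",np.hstack([cv2.resize(b[30:160,140:310],(400,306),interpolation=cv2.INTER_CUBIC),cv2.resize(a[v-30:v+30,u-39:u+39],(400,306),interpolation=cv2.INTER_CUBIC)]))
E
```

```text
clock: 38.65
position: [0.5487, 0.2763, 0.1157]
ee_rot: [1.0, 0.0, 0.001, -0.001]
ft_force: [-0.1, 0.5, -0.5]
grip_width: 0.853
grasp_force: 0.0
clock: 39.65
position: [0.4681, 0.2518, 0.1608]
ee_rot: [1.0, -0.0, -0.0, 0.0]
ft_force: [-0.5, 0.1, 0.4]
grip_width: 0.85
grasp_force: 0.0
5 [ 193   61   66   69 3005] world mm 547.0 275.0 r 28.4
6 [ 466   71   46  179 3858] world mm 482.4 11.3 r 87.7
rect mm ((547.9794921875, 275.7204284667969), (129.0528564453125, 128.58798217773438), 6.804159164428711) bbox [  152    17   145   148 13738]
```

View pics/m7.png

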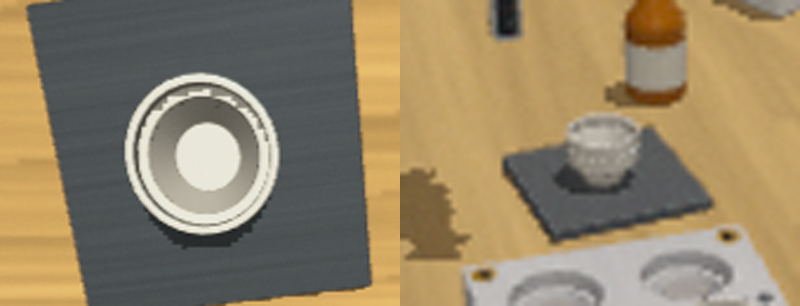

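Two cups are nested concentrically (left crop (202,153)) and upright. Next is cup5.

```bash
python3 -m inch '[[[0.1,0.3,0],[0,0,0]],[[0.2,0.6,0],[0,0,0]],[[0.24,0.9,0],[0,0,0]],[[0.24,1,0],[0,0,0]],[[0.24,1,0],[0,0,0]],[[0.24,1,0],[0,0,0]],[[0.24,1,0],[0,0,0]],[[0.24,1,0],[0,0,0]],[[0.24,1,0],[0,0,0]],[[0.24,1,0],[0,0,0]]]'
python3 -m inch '[[[0.1,0.3,0],[0,0,0]],[[0.2,0.6,0],[0,0,0]],[[0.24,0.9,0],[0,0,0]],[[0.24,1,0],[0,0,0]],[[0.24,1,0],[0,0,0]],[[0.24,1,0],[0,0,0]],[[0.24,1,0],[0,0,0]],[[0.24,1,0],[0,0,0]],[[0.24,1,0],[0,0,0]],[[0.24,1,0],[0,0,0]]]'
python3 -m inch '[[[0.1,0.3,0],[0,0,0]],[[0.2,0.6,0],[0,0,0]],[[0.24,0.9,0],[0,0,0]],[[0.24,1,0],[0,0,0]],[[0.24,1,0],[0,0,0]],[[0.24,1,0],[0,0,0]],[[0.24,1,0],[0,0,0]],[[0.24,1,0],[0,0,0]],[[0.24,1,0],[0,0,0]],[[0.24,1,0],[0,0,0]]]'
python3 -m inch '[[[0.1,0.3,0],[0,0,0]],[[0.2,0.6,0],[0,0,0]],[[0.24,0.9,0],[0,0,0]],[[0.24,1,0],[0,0,0]],[[0.24,1,0],[0,0,0]],[[0.24,1,0],[0,0,0]],[[0.24,1,0],[0,0,0]],[[0.24,1,0],[0,0,0]],[[0.24,1,0],[0,0,0]],[[0.24,1,0],[0,0,0]]]'
python3 -m inch '[[[0,0.08,0],[0,0,0]],[[0,0.08,0.2],[0,0,0]],[[0,0.08,0.4],[0,0,0]],[[0,0.08,0.6],[0,0,0]],[[0,0.08,0.8],[0,0,0]],[[0,0.08,0.9],[0,0,0]],[[0,0.08,0.9],[0,0,0]],[[0,0.08,0.9],[0,0,0]],[[0,0.08,0.9],[0,0,0]],[[0,0.08,0.9],[0,0,0]]]'
```

```text
clock: 40.8
position: [0.487, 0.1722, 0.161]
ee_rot: [1.0, 0.0, 0.0, -0.0]
ft_force: [-0.3, -0.1, 0.5]
grip_width: 0.851
grasp_force: 0.0
clock: 41.8
position: [0.5062, 0.0922, 0.161]
ee_rot: [1.0, 0.0, 0.0, -0.0]
ft_force: [1.2, -0.1, -1.1]
grip_width: 0.847
grasp_force: 0.0
clock: 42.8
position: [0.5255, 0.0122, 0.161]
ee_rot: [1.0, 0.0, 0.0, -0.0]
ft_force: [0.9, 0.5, -0.5]
grip_width: 0.849
grasp_force: 0.0
clock: 43.8
position: [0.5447, -0.0678, 0.161]
ee_rot: [1.0, 0.0, 0.0, -0.0]
ft_force: [0.1, 0.1, 0.6]
grip_width: 0.846
grasp_force: 0.0
clock: 44.8
position: [0.5452, -0.0746, 0.0898]
ee_rot: [1.0, -0.0, 0.001, 0.0]
ft_force: [0.2, -0.2, -0.3]
grip_width: 0.854
grasp_force: 0.0
```

```bash
python3 -m inch '[[[0,0,0.1],[0,0,0]],[[0,0,0.1],[0,0,0]],[[0,0,0.1],[0,0,0]],[[0,0,0.1],[0,0,0]],[[0,0,0.1],[0,0,0]],[[0,0,0.1],[0,0,0]],[[0,0,0.1],[0,0,0]],[[0,0,0.1],[0,0,0]],[[0,0,0.1],[0,0,0]],[[0,0,0.1],[0,0,0]]]' 0 30
python3 -m inch '[[[0,0,-0.1],[0,0,0]],[[0,0,-0.2],[0,0,0]],[[0,0,-0.3],[0,0,0]],[[0,0,-0.45],[0,0,0]],[[0,0,-0.6],[0,0,0]],[[0,0,-0.75],[0,0,0]],[[0,0,-0.9],[0,0,0]],[[0,0,-1],[0,0,0]],[[0,0,-1],[0,0,0]],[[0,0,-1],[0,0,0]]]'
python3 -m inch '[[[0,-0.1,0],[0,0,0]],[[0,-0.3,0],[0,0,0]],[[0,-0.5,0],[0,0,0]],[[0,-0.7,0],[0,0,0]],[[0,-0.9,0],[0,0,0]],[[0,-1,0],[0,0,0]],[[0,-1,0],[0,0,0]],[[0,-1,0],[0,0,0]],[[0,-1,0],[0,0,0]],[[0,-1,0],[0,0,0]]]'
python3 -m inch '[[[0,-0.1,0],[0,0,0]],[[0,-0.3,0],[0,0,0]],[[0,-0.5,0],[0,0,0]],[[0,-0.7,0],[0,0,0]],[[0,-0.9,0],[0,0,0]],[[0,-1,0],[0,0,0]],[[0,-1,0],[0,0,0]],[[0,-1,0],[0,0,0]],[[0,-1,0],[0,0,0]],[[0,-1,0],[0,0,0]]]'
python3 -m inch '[[[0,-0.1,0],[0,0,0]],[[0,-0.3,0],[0,0,0]],[[0,-0.5,0],[0,0,0]],[[0,-0.7,0],[0,0,0]],[[0,-0.9,0],[0,0,0]],[[0,-1,0],[0,0,0]],[[0,-1,0],[0,0,0]],[[0,-1,0],[0,0,0]],[[0,-1,0],[0,0,0]],[[0,-1,0],[0,0,0]]]'
python3 -m inch '[[[-0.1,-0.1,0],[0,0,0]],[[-0.3,-0.3,0],[0,0,0]],[[-0.5,-0.5,0],[0,0,0]],[[-0.7,-0.7,0],[0,0,0]],[[-0.9,-0.9,0],[0,0,0]],[[-1,-1,0],[0,0,0]],[[-1,-1,0],[0,0,0]],[[-1,-1,0],[0,0,0]],[[-1,-1,0],[0,0,0]],[[-1,-1,0],[0,0,0]]]'
python3 rim.py pics/w8.png 0.052;python3 plate.py pics/w8p.png
```

```text
clock: 45.8
position: [0.5447, -0.0746, 0.081]
ee_rot: [1.0, 0.0, 0.0, 0.0]
ft_force: [0.1, -0.2, -0.3]
grip_width: 0.642
grasp_force: 31.7
clock: 46.8
position: [0.5446, -0.0745, 0.1608]
ee_rot: [1.0, 0.0, -0.0, -0.0]
ft_force: [0.6, 0.5, -0.3]
grip_width: 0.64
grasp_force: 31.8
clock: 47.8
position: [0.5447, 0.0046, 0.161]
ee_rot: [1.0, -0.001, 0.0, 0.0]
ft_force: [0.3, 0.3, -0.8]
grip_width: 0.643
grasp_force: 31.8
clock: 48.8
position: [0.5448, 0.0846, 0.161]
ee_rot: [1.0, -0.001, 0.0, 0.0]
ft_force: [0.4, 0.2, 0.3]
grip_width: 0.638
grasp_force: 31.8
clock: 49.8
position: [0.5449, 0.1646, 0.1611]
ee_rot: [1.0, -0.001, 0.0, 0.0]
ft_force: [-0.4, 0.2, -0.5]
grip_width: 0.64
grasp_force: 31.8
clock: 50.8
position: [0.4654, 0.2446, 0.1609]
ee_rot: [1.0, -0.001, 0.0, 0.0]
ft_force: [0.6, -0.1, 0.4]
grip_width: 0.643
grasp_force: 31.8
7 [ 458   28   54  222 5659] world mm 495.4 8.3 r 104.4
8 [ 184   57   67   70 3078] world mm 546.9 274.9 r 28.5
15 [ 200  205  107   45 2754] world mm 395.6 244.2 r 54.2
rect mm ((547.938720703125, 275.750732421875), (129.14141845703125, 128.56520080566406), 6.852239608764648) bbox [  144    18   147   144 12511]
```

```bash
python3 -m inch '[[[0.1,0,0],[0,0,0]],[[0.3,-0.1,0],[0,0,0]],[[0.5,-0.2,0],[0,0,0]],[[0.7,-0.3,0],[0,0,0]],[[0.9,-0.38,0],[0,0,0]],[[1,-0.38,0.2],[0,0,0]],[[1,-0.38,0.4],[0,0,0]],[[1,-0.38,0.6],[0,0,0]],[[1,-0.38,0.7],[0,0,0]],[[1,-0.38,0.7],[0,0,0]]]'
python3 -m inch '[[[0.05,0,0],[0,0,0]],[[0.05,0,0],[0,0,0]],[[0.05,0,0.1],[0,0,0]],[[0.05,0,0.2],[0,0,0]],[[0.05,0,0.3],[0,0,0]],[[0.05,0,0.4],[0,0,0]],[[0.05,0,0.5],[0,0,0]],[[0.05,0,0.6],[0,0,0]],[[0.05,0,0.7],[0,0,0]],[[0.05,0,0.72],[0,0,0]]]'
python3 -m inch '[[[0,0,0.01],[0,0,0]],[[0,0,0.02],[0,0,0]],[[0,0,0.02],[0,0,0]],[[0,0,0.02],[0,0,0]],[[0,0,0.02],[0,0,0]],[[0,0,0.02],[0,0,0]],[[0,0,0.02],[0,0,0]],[[0,0,0.02],[0,0,0]],[[0,0,0.02],[0,0,0]],[[0,0,0.02],[0,0,0]]]'
```

```text
clock: 51.9
position: [0.5439, 0.275, 0.1031]
ee_rot: [1.0, -0.0, -0.001, 0.001]
ft_force: [-0.2, -0.1, 0.1]
grip_width: 0.638
grasp_force: 31.8
clock: 52.9
position: [0.5491, 0.2749, 0.047]
ee_rot: [1.0, -0.0, 0.0, 0.001]
ft_force: [-0.7, -3.6, 8.7]
grip_width: 0.642
grasp_force: 36.2
clock: 53.9
position: [0.5498, 0.2748, 0.047]
ee_rot: [1.0, -0.001, 0.001, 0.0]
ft_force: [-2.3, -4.8, 10.3]
grip_width: 0.64
grasp_force: 37.0
```

Contact at the expected height. I'll release and rise, check, and go for cup2.

```bash
python3 -m inch '[[[0,0,-0.02],[0,0,0]],[[0,0,-0.02],[0,0,0]],[[0,0,-0.02],[0,0,0]],[[0,0,-0.02],[0,0,0]],[[0,0,-0.1],[0,0,0]],[[0,0,-0.3],[0,0,0]],[[0,0,-0.5],[0,0,0]],[[0,0,-0.7],[0,0,0]],[[0,0,-0.9],[0,0,0]],[[0,0,-1],[0,0,0]]]' 0.85
python3 -m inch '[[[-0.2,0.1,-0.2],[0,0,0]],[[-0.5,0.3,-0.4],[0,0,0]],[[-0.8,0.3,-0.5],[0,0,0]],[[-1,0.3,-0.5],[0,0,0]],[[-1,0.3,-0.5],[0,0,0]],[[-1,0.3,-0.5],[0,0,0]],[[-1,0.3,-0.5],[0,0,0]],[[-1,0.3,-0.5],[0,0,0]],[[-1,0.3,-0.5],[0,0,0]],[[-1,0.3,-0.5],[0,0,0]]]'
python3 rim.py pics/w9.png 0.064;python3 plate.py pics/w9p.png
```

```text
clock: 54.9
position: [0.5495, 0.2763, 0.1285]
ee_rot: [1.0, -0.0, 0.001, -0.001]
ft_force: [0.8, -0.9, -1.0]
grip_width: 0.848
grasp_force: 0.0
clock: 55.9
position: [0.4689, 0.2518, 0.1656]
ee_rot: [1.0, -0.0, -0.0, 0.0]
ft_force: [0.0, -0.4, -0.2]
grip_width: 0.849
grasp_force: 0.0
5 [ 462   48   50  202 4781] world mm 493.5 20.5 r 94.0
6 [ 190   60   69   71 3200] world mm 546.9 275.4 r 28.6
rect mm ((547.9578857421875, 275.7479553222656), (129.0948028564453, 128.51492309570312), 6.847234725952148) bbox [  154    19   143   145 12935]
```

```bash
python3 -m inch '[[[0,0.3,0],[0,0,0]],[[0,0.6,0],[0,0,0]],[[0,0.9,0],[0,0,0]],[[0,1,0],[0,0,0]],[[0,1,0],[0,0,0]],[[0,1,0],[0,0,0]],[[0,1,0],[0,0,0]],[[0,1,0],[0,0,0]],[[0,1,0],[0,0,0]],[[0,1,0],[0,0,0]]]'
python3 -m inch '[[[0,0.3,0],[0,0,0]],[[0,0.6,0],[0,0,0]],[[0,0.9,0],[0,0,0]],[[0,1,0],[0,0,0]],[[0,1,0],[0,0,0]],[[0,1,0],[0,0,0]],[[0,1,0],[0,0,0]],[[0,1,0],[0,0,0]],[[0,1,0],[0,0,0]],[[0,1,0],[0,0,0]]]'
python3 -m inch '[[[0,0.3,0],[0,0,0]],[[0,0.6,0],[0,0,0]],[[0,0.9,0],[0,0,0]],[[0,1,0],[0,0,0]],[[0,1,0],[0,0,0]],[[0,1,0],[0,0,0]],[[0,1,0],[0,0,0]],[[0,1,0],[0,0,0]],[[0,1,0],[0,0,0]],[[0,1,0],[0,0,0]]]'
python3 -m inch '[[[-0.1,0.3,0],[0,0,0]],[[-0.13,0.6,0],[0,0,0]],[[-0.13,0.9,0],[0,0,0]],[[-0.13,1,0],[0,0,0]],[[-0.13,1,0],[0,0,0]],[[-0.13,1,0],[0,0,0]],[[-0.13,1,0],[0,0,0]],[[-0.13,1,0],[0,0,0]],[[-0.13,1,0],[0,0,0]],[[-0.13,1,0],[0,0,0]]]'
python3 -m inch '[[[0,0.09,0],[0,0,0]],[[0,0.09,0.2],[0,0,0]],[[0,0.09,0.4],[0,0,0]],[[0,0.09,0.6],[0,0,0]],[[0,0.09,0.8],[0,0,0]],[[0,0.09,0.9],[0,0,0]],[[0,0.09,0.96],[0,0,0]],[[0,0.09,0.96],[0,0,0]],[[0,0.09,0.96],[0,0,0]],[[0,0.09,0.96],[0,0,0]]]'
```

```text
clock: 57.0
position: [0.4686, 0.1722, 0.1658]
ee_rot: [1.0, 0.0, -0.0, -0.0]
ft_force: [0.3, 0.4, 0.5]
grip_width: 0.853
grasp_force: 0.0
clock: 58.0
position: [0.4687, 0.0922, 0.1658]
ee_rot: [1.0, 0.0, 0.0, -0.0]
ft_force: [0.1, -0.4, -1.0]
grip_width: 0.85
grasp_force: 0.0
clock: 59.0
position: [0.4687, 0.0122, 0.1658]
ee_rot: [1.0, 0.0, 0.0, -0.0]
ft_force: [-0.6, -0.2, 0.6]
grip_width: 0.85
grasp_force: 0.0
clock: 60.0
position: [0.4583, -0.0678, 0.1658]
ee_rot: [1.0, 0.0, 0.0, -0.0]
ft_force: [-0.0, 0.8, 0.5]
grip_width: 0.85
grasp_force: 0.0
clock: 61.0
position: [0.4588, -0.0754, 0.0897]
ee_rot: [1.0, -0.0, 0.001, 0.0]
ft_force: [0.1, -0.0, 0.5]
grip_width: 0.846
grasp_force: 0.0
```

```bash
python3 -m inch '[[[0,0,0.1],[0,0,0]],[[0,0,0.1],[0,0,0]],[[0,0,0.1],[0,0,0]],[[0,0,0.1],[0,0,0]],[[0,0,0.1],[0,0,0]],[[0,0,0.1],[0,0,0]],[[0,0,0.1],[0,0,0]],[[0,0,0.1],[0,0,0]],[[0,0,0.1],[0,0,0]],[[0,0,0.1],[0,0,0]]]' 0 30
python3 -m inch '[[[0,0,-0.1],[0,0,0]],[[0,0,-0.2],[0,0,0]],[[0,0,-0.3],[0,0,0]],[[0,0,-0.45],[0,0,0]],[[0,0,-0.6],[0,0,0]],[[0,0,-0.75],[0,0,0]],[[0,0,-0.9],[0,0,0]],[[0,0,-1],[0,0,0]],[[0,0,-1],[0,0,0]],[[0,0,-1],[0,0,0]]]'
python3 -m inch '[[[0,-0.1,0],[0,0,0]],[[0,-0.3,0],[0,0,0]],[[0,-0.5,0],[0,0,0]],[[0,-0.7,0],[0,0,0]],[[0,-0.9,0],[0,0,0]],[[0,-1,0],[0,0,0]],[[0,-1,0],[0,0,0]],[[0,-1,0],[0,0,0]],[[0,-1,0],[0,0,0]],[[0,-1,0],[0,0,0]]]'
python3 -m inch '[[[0,-0.1,0],[0,0,0]],[[0,-0.3,0],[0,0,0]],[[0,-0.5,0],[0,0,0]],[[0,-0.7,0],[0,0,0]],[[0,-0.9,0],[0,0,0]],[[0,-1,0],[0,0,0]],[[0,-1,0],[0,0,0]],[[0,-1,0],[0,0,0]],[[0,-1,0],[0,0,0]],[[0,-1,0],[0,0,0]]]'
python3 -m inch '[[[0,-0.1,0],[0,0,0]],[[0,-0.3,0],[0,0,0]],[[0,-0.5,0],[0,0,0]],[[0,-0.7,0],[0,0,0]],[[0,-0.9,0],[0,0,0]],[[0,-1,0],[0,0,0]],[[0,-1,0],[0,0,0]],[[0,-1,0],[0,0,0]],[[0,-1,0],[0,0,0]],[[0,-1,0],[0,0,0]]]'
python3 -m inch '[[[0,-0.1,0],[0,0,0]],[[0,-0.3,0],[0,0,0]],[[0,-0.5,0],[0,0,0]],[[0,-0.7,0],[0,0,0]],[[0,-0.9,0],[0,0,0]],[[0,-1,0],[0,0,0]],[[0,-1,0],[0,0,0]],[[0,-1,0],[0,0,0]],[[0,-1,0],[0,0,0]],[[0,-1,0],[0,0,0]]]'
python3 rim.py pics/w10.png 0.064;python3 plate.py pics/w10p.png
```

```text
clock: 62.0
position: [0.4583, -0.0754, 0.081]
ee_rot: [1.0, -0.0, 0.0, -0.0]
ft_force: [0.1, -0.4, -0.7]
grip_width: 0.638
grasp_force: 31.6
clock: 63.0
position: [0.4582, -0.0753, 0.1609]
ee_rot: [1.0, 0.0, 0.0, -0.0]
ft_force: [0.1, 0.3, -0.8]
grip_width: 0.637
grasp_force: 31.7
clock: 64.0
position: [0.4583, 0.004, 0.1609]
ee_rot: [1.0, -0.001, -0.0, 0.0]
ft_force: [-0.0, -0.4, -0.2]
grip_width: 0.636
grasp_force: 31.7
clock: 65.0
position: [0.4584, 0.084, 0.161]
ee_rot: [1.0, -0.001, 0.0, 0.0]
ft_force: [0.1, 0.1, -0.4]
grip_width: 0.636
grasp_force: 31.7
clock: 66.0
position: [0.4584, 0.1639, 0.161]
ee_rot: [1.0, -0.001, 0.0, 0.0]
ft_force: [-0.8, -0.4, -0.0]
grip_width: 0.635
grasp_force: 31.7
clock: 67.0
position: [0.4585, 0.2439, 0.161]
ee_rot: [1.0, -0.001, 0.0, 0.0]
ft_force: [-0.2, 0.1, -0.6]
grip_width: 0.638
grasp_force: 31.7
4 [ 458   25   54  225 5760] world mm 491.9 19.1 r 100.5
7 [ 178   45   72   75 3433] world mm 546.8 275.2 r 28.8
16 [ 199  203  108   47 2854] world mm 395.6 244.0 r 52.1
rect mm ((547.9954833984375, 275.5528564453125), (129.094482421875, 128.25477600097656), 6.7903733253479) bbox [  143     8   147   148 13103]
```

```bash
python3 -m inch '[[[0.1,0,0],[0,0,0]],[[0.3,-0.1,0],[0,0,0]],[[0.5,-0.2,0],[0,0,0]],[[0.7,-0.3,0],[0,0,0]],[[0.9,-0.39,0],[0,0,0]],[[1,-0.39,0.1],[0,0,0]],[[1,-0.39,0.3],[0,0,0]],[[1,-0.39,0.4],[0,0,0]],[[1,-0.39,0.5],[0,0,0]],[[1,-0.39,0.5],[0,0,0]]]'
python3 -m inch '[[[0.07,0,0],[0,0,0]],[[0.13,0,0],[0,0,0]],[[0.13,0,0.1],[0,0,0]],[[0.13,0,0.2],[0,0,0]],[[0.13,0,0.3],[0,0,0]],[[0.13,0,0.4],[0,0,0]],[[0.13,0,0.5],[0,0,0]],[[0.13,0,0.6],[0,0,0]],[[0.13,0,0.7],[0,0,0]],[[0.13,0,0.75],[0,0,0]]]'
python3 -m inch '[[[0,0,0.01],[0,0,0]],[[0,0,0.02],[0,0,0]],[[0,0,0.03],[0,0,0]],[[0,0,0.04],[0,0,0]],[[0,0,0.04],[0,0,0]],[[0,0,0.04],[0,0,0]],[[0,0,0.04],[0,0,0]],[[0,0,0.04],[0,0,0]],[[0,0,0.04],[0,0,0]],[[0,0,0.04],[0,0,0]]]'
```

```text
clock: 68.1
position: [0.5376, 0.2754, 0.1198]
ee_rot: [1.0, 0.0, -0.001, 0.0]
ft_force: [-0.3, 0.1, -1.4]
grip_width: 0.636
grasp_force: 31.7
clock: 69.1
position: [0.5484, 0.2757, 0.06]
ee_rot: [1.0, 0.0, -0.0, 0.0]
ft_force: [-0.5, 1.4, 5.6]
grip_width: 0.637
grasp_force: 34.6
clock: 70.1
position: [0.5495, 0.2771, 0.0593]
ee_rot: [1.0, 0.0, 0.001, -0.001]
ft_force: [-0.1, 1.9, 6.7]
grip_width: 0.637
grasp_force: 35.2
```

```bash
python3 -m inch '[[[0,0,-0.02],[0,0,0]],[[0,0,-0.02],[0,0,0]],[[0,0,-0.02],[0,0,0]],[[0,0,-0.02],[0,0,0]],[[0,0,-0.1],[0,0,0]],[[0,0,-0.3],[0,0,0]],[[0,0,-0.5],[0,0,0]],[[0,0,-0.7],[0,0,0]],[[0,0,-0.9],[0,0,0]],[[0,0,-1],[0,0,0]]]' 0.85
python3 -m inch '[[[-0.2,0.1,-0.2],[0,0,0]],[[-0.5,0.3,-0.3],[0,0,0]],[[-0.8,0.3,-0.3],[0,0,0]],[[-1,0.3,-0.3],[0,0,0]],[[-1,0.3,-0.3],[0,0,0]],[[-1,0.3,-0.3],[0,0,0]],[[-1,0.3,-0.3],[0,0,0]],[[-1,0.3,-0.3],[0,0,0]],[[-1,0.3,-0.3],[0,0,0]],[[-1,0.3,-0.3],[0,0,0]]]'
python3 rim.py pics/w11.png 0.076;python3 plate.py pics/w11p.png
python3 - <<'E'
from h import *
b=cv2.imread("pics/w11.png");a=manip.camera("side")[:,:,::-1]
c=cam("side");u,v=w2pix(c,[.548,.275,.04])[0].astype(int)
cv2.imwrite("pics/m11.png",np.hstack([cv2.resize(b[30:160,140:310],(400,306),interpolation=cv2.INTER_CUBIC),cv2.resize(a[v-30:v+30,u-39:u+39],(400,306),interpolation=cv2.INTER_CUBIC)]))
E
```

```text
clock: 71.1
position: [0.5496, 0.2764, 0.1408]
ee_rot: [1.0, -0.0, 0.002, -0.001]
ft_force: [-0.4, -0.1, 1.0]
grip_width: 0.851
grasp_force: 0.0
clock: 72.1
position: [0.4689, 0.2518, 0.1616]
ee_rot: [1.0, -0.0, -0.0, 0.0]
ft_force: [-0.6, -0.4, 0.6]
grip_width: 0.849
grasp_force: 0.0
6 [ 187   57   73   76 3594] world mm 547.5 275.1 r 28.4
7 [ 466   67   46  183 4021] world mm 490.5 33.8 r 81.1
rect mm ((547.9656372070312, 275.6269226074219), (129.14111328125, 128.19024658203125), 6.80134916305542) bbox [  153    16   144   149 12923]
```

View pics/m11.png

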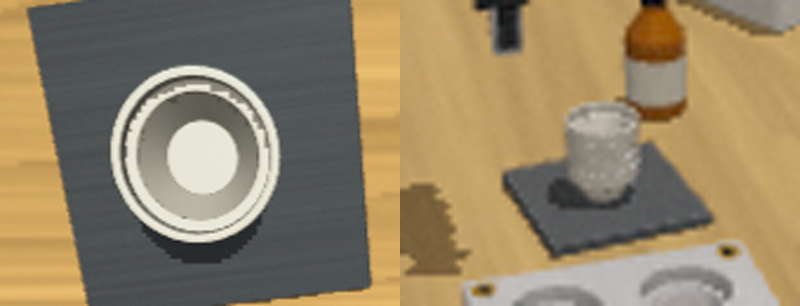

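Four cups are nested straight and fully home, since the rim radius fits its nominal height. Last is cup1.

```bash
python3 -m inch '[[[0,0.3,0],[0,0,0]],[[0,0.6,0],[0,0,0]],[[0,0.9,0],[0,0,0]],[[0,1,0],[0,0,0]],[[0,1,0],[0,0,0]],[[0,1,0],[0,0,0]],[[0,1,0],[0,0,0]],[[0,1,0],[0,0,0]],[[0,1,0],[0,0,0]],[[0,1,0],[0,0,0]]]'
python3 -m inch '[[[0,0.3,0],[0,0,0]],[[0,0.6,0],[0,0,0]],[[0,0.9,0],[0,0,0]],[[0,1,0],[0,0,0]],[[0,1,0],[0,0,0]],[[0,1,0],[0,0,0]],[[0,1,0],[0,0,0]],[[0,1,0],[0,0,0]],[[0,1,0],[0,0,0]],[[0,1,0],[0,0,0]]]'
python3 -m inch '[[[0,0.3,0],[0,0,0]],[[0,0.6,0],[0,0,0]],[[0,0.9,0],[0,0,0]],[[0,1,0],[0,0,0]],[[0,1,0],[0,0,0]],[[0,1,0],[0,0,0]],[[0,1,0],[0,0,0]],[[0,1,0],[0,0,0]],[[0,1,0],[0,0,0]],[[0,1,0],[0,0,0]]]'
python3 -m inch '[[[0,0.3,0],[0,0,0]],[[0,0.6,0],[0,0,0]],[[0,0.9,0],[0,0,0]],[[0,1,0],[0,0,0]],[[0,1,0],[0,0,0]],[[0,1,0],[0,0,0]],[[0,1,0],[0,0,0]],[[0,1,0],[0,0,0]],[[0,1,0],[0,0,0]],[[0,1,0],[0,0,0]]]'
python3 -m inch '[[[-0.1,0.3,0],[0,0,0]],[[-0.12,0.6,0],[0,0,0]],[[-0.12,0.9,0],[0,0,0]],[[-0.12,1,0],[0,0,0]],[[-0.12,1,0],[0,0,0]],[[-0.12,1,0],[0,0,0]],[[-0.12,1,0],[0,0,0]],[[-0.12,1,0],[0,0,0]],[[-0.12,1,0],[0,0,0]],[[-0.12,1,0],[0,0,0]]]'
python3 -m inch '[[[0,0.17,0],[0,0,0]],[[0,0.17,0.2],[0,0,0]],[[0,0.17,0.4],[0,0,0]],[[0,0.17,0.6],[0,0,0]],[[0,0.17,0.8],[0,0,0]],[[0,0.17,0.91],[0,0,0]],[[0,0.17,0.91],[0,0,0]],[[0,0.17,0.91],[0,0,0]],[[0,0.17,0.91],[0,0,0]],[[0,0.17,0.91],[0,0,0]]]'
```

```text
clock: 73.25
position: [0.4686, 0.1722, 0.1617]
ee_rot: [1.0, 0.0, -0.0, -0.0]
ft_force: [-0.2, -0.6, 0.9]
grip_width: 0.851
grasp_force: 0.0
clock: 74.25
position: [0.4687, 0.0921, 0.1618]
ee_rot: [1.0, 0.0, 0.0, -0.0]
ft_force: [-0.1, 0.5, 0.3]
grip_width: 0.851
grasp_force: 0.0
clock: 75.25
position: [0.4687, 0.0121, 0.1618]
ee_rot: [1.0, 0.0, 0.0, 0.0]
ft_force: [0.7, -0.0, -0.3]
grip_width: 0.849
grasp_force: 0.0
clock: 76.25
position: [0.4687, -0.0678, 0.1618]
ee_rot: [1.0, 0.0, 0.0, -0.0]
ft_force: [0.0, -0.2, -0.1]
grip_width: 0.849
grasp_force: 0.0
clock: 77.25
position: [0.4591, -0.1479, 0.1618]
ee_rot: [1.0, 0.0, 0.0, -0.0]
ft_force: [0.0, -0.8, 0.3]
grip_width: 0.849
grasp_force: 0.0
clock: 78.25
position: [0.4596, -0.1618, 0.0897]
ee_rot: [1.0, -0.0, 0.001, 0.0]
ft_force: [0.2, 0.4, 0.3]
grip_width: 0.848
grasp_force: 0.0
```

```bash
python3 -m inch '[[[0,0,0.1],[0,0,0]],[[0,0,0.1],[0,0,0]],[[0,0,0.1],[0,0,0]],[[0,0,0.1],[0,0,0]],[[0,0,0.1],[0,0,0]],[[0,0,0.1],[0,0,0]],[[0,0,0.1],[0,0,0]],[[0,0,0.1],[0,0,0]],[[0,0,0.1],[0,0,0]],[[0,0,0.1],[0,0,0]]]' 0 30
python3 -m inch '[[[0,0,-0.1],[0,0,0]],[[0,0,-0.2],[0,0,0]],[[0,0,-0.3],[0,0,0]],[[0,0,-0.45],[0,0,0]],[[0,0,-0.6],[0,0,0]],[[0,0,-0.75],[0,0,0]],[[0,0,-0.9],[0,0,0]],[[0,0,-1],[0,0,0]],[[0,0,-1],[0,0,0]],[[0,0,-1],[0,0,0]]]'
python3 -m inch '[[[0,-0.1,0],[0,0,0]],[[0,-0.3,0],[0,0,0]],[[0,-0.5,0],[0,0,0]],[[0,-0.7,0],[0,0,0]],[[0,-0.9,0],[0,0,0]],[[0,-1,0],[0,0,0]],[[0,-1,0],[0,0,0]],[[0,-1,0],[0,0,0]],[[0,-1,0],[0,0,0]],[[0,-1,0],[0,0,0]]]'
python3 -m inch '[[[0,-0.1,0],[0,0,0]],[[0,-0.3,0],[0,0,0]],[[0,-0.5,0],[0,0,0]],[[0,-0.7,0],[0,0,0]],[[0,-0.9,0],[0,0,0]],[[0,-1,0],[0,0,0]],[[0,-1,0],[0,0,0]],[[0,-1,0],[0,0,0]],[[0,-1,0],[0,0,0]],[[0,-1,0],[0,0,0]]]'
python3 -m inch '[[[0,-0.1,0],[0,0,0]],[[0,-0.3,0],[0,0,0]],[[0,-0.5,0],[0,0,0]],[[0,-0.7,0],[0,0,0]],[[0,-0.9,0],[0,0,0]],[[0,-1,0],[0,0,0]],[[0,-1,0],[0,0,0]],[[0,-1,0],[0,0,0]],[[0,-1,0],[0,0,0]],[[0,-1,0],[0,0,0]]]'
python3 -m inch '[[[0,-0.1,0],[0,0,0]],[[0,-0.3,0],[0,0,0]],[[0,-0.5,0],[0,0,0]],[[0,-0.7,0],[0,0,0]],[[0,-0.9,0],[0,0,0]],[[0,-1,0],[0,0,0]],[[0,-1,0],[0,0,0]],[[0,-1,0],[0,0,0]],[[0,-1,0],[0,0,0]],[[0,-1,0],[0,0,0]]]'
python3 -m inch '[[[0,-0.1,0],[0,0,0]],[[0,-0.3,0],[0,0,0]],[[0,-0.5,0],[0,0,0]],[[0,-0.7,0],[0,0,0]],[[0,-0.9,0],[0,0,0]],[[0,-1,0],[0,0,0]],[[0,-1,0],[0,0,0]],[[0,-1,0],[0,0,0]],[[0,-1,0],[0,0,0]],[[0,-1,0],[0,0,0]]]'
python3 rim.py pics/w12.png 0.076;python3 plate.py pics/w12p.png
```

```text
clock: 79.25
position: [0.4591, -0.1617, 0.081]
ee_rot: [1.0, -0.0, -0.0, -0.0]
ft_force: [0.2, -0.1, -0.5]
grip_width: 0.636
grasp_force: 31.7
clock: 80.25
position: [0.459, -0.1617, 0.1609]
ee_rot: [1.0, 0.0, -0.0, -0.0]
ft_force: [0.4, 0.6, 0.3]
grip_width: 0.639
grasp_force: 31.8
clock: 81.25
position: [0.459, -0.0824, 0.1609]
ee_rot: [1.0, -0.001, -0.0, 0.0]
ft_force: [-0.0, 0.3, -0.2]
grip_width: 0.637
grasp_force: 31.8
clock: 82.25
position: [0.4591, -0.0024, 0.161]
ee_rot: [1.0, -0.001, 0.0, 0.0]
ft_force: [-0.6, -0.8, -0.7]
grip_width: 0.64
grasp_force: 31.8
clock: 83.25
position: [0.4592, 0.0775, 0.161]
ee_rot: [1.0, -0.001, 0.0, 0.0]
ft_force: [0.0, 0.8, -0.1]
grip_width: 0.64
grasp_force: 31.8
clock: 84.25
position: [0.4592, 0.1575, 0.161]
ee_rot: [1.0, -0.001, 0.0, 0.0]
ft_force: [-0.2, 1.3, -0.4]
grip_width: 0.639
grasp_force: 31.8
clock: 85.25
position: [0.4593, 0.2375, 0.161]
ee_rot: [1.0, -0.001, 0.0, 0.0]
ft_force: [0.3, 0.2, -0.5]
grip_width: 0.643
grasp_force: 31.8
3 [ 451   12   61  238 7525] world mm 499.1 27.3 r 100.4
4 [ 167   43   76   78 3797] world mm 547.4 274.4 r 29.0
8 [ 199  203  108   47 3005] world mm 403.5 237.7 r 49.5
rect mm ((493.7124938964844, 33.90117645263672), (232.7145233154297, 61.609283447265625), 0.5975185632705688) bbox [  404    14   100   226 12409]
```

```bash
python3 -m inch '[[[0.1,0,0],[0,0,0]],[[0.3,-0.1,0],[0,0,0]],[[0.5,-0.2,0],[0,0,0]],[[0.7,-0.3,0],[0,0,0]],[[0.9,-0.4,0],[0,0,0]],[[1,-0.47,0],[0,0,0]],[[1,-0.47,0.1],[0,0,0]],[[1,-0.47,0.3],[0,0,0]],[[1,-0.47,0.4],[0,0,0]],[[1,-0.47,0.4],[0,0,0]]]'
python3 -m inch '[[[0.07,0,0],[0,0,0]],[[0.13,0,0],[0,0,0]],[[0.13,0,0.1],[0,0,0]],[[0.13,0,0.2],[0,0,0]],[[0.13,0,0.3],[0,0,0]],[[0.13,0,0.4],[0,0,0]],[[0.13,0,0.5],[0,0,0]],[[0.13,0,0.6],[0,0,0]],[[0.13,0,0.68],[0,0,0]],[[0.13,0,0.7],[0,0,0]]]'
python3 -m inch '[[[0,0,0.01],[0,0,0]],[[0,0,0.02],[0,0,0]],[[0,0,0.03],[0,0,0]],[[0,0,0.04],[0,0,0]],[[0,0,0.04],[0,0,0]],[[0,0,0.04],[0,0,0]],[[0,0,0.04],[0,0,0]],[[0,0,0.04],[0,0,0]],[[0,0,0.04],[0,0,0]],[[0,0,0.04],[0,0,0]]]'
```

```text
clock: 86.35
position: [0.5379, 0.2751, 0.1274]
ee_rot: [1.0, 0.0, -0.001, 0.001]
ft_force: [-0.3, -0.1, 0.0]
grip_width: 0.638
grasp_force: 31.8
clock: 87.35
position: [0.5491, 0.2757, 0.0721]
ee_rot: [1.0, 0.0, -0.0, 0.0]
ft_force: [-0.4, -0.3, 0.5]
grip_width: 0.638
grasp_force: 32.6
clock: 88.35
position: [0.5505, 0.2755, 0.0714]
ee_rot: [1.0, -0.0, 0.001, -0.0]
ft_force: [-1.3, -4.1, 9.3]
grip_width: 0.636
grasp_force: 36.7
```

```bash
python3 -m inch '[[[0,0,-0.02],[0,0,0]],[[0,0,-0.02],[0,0,0]],[[0,0,-0.02],[0,0,0]],[[0,0,-0.02],[0,0,0]],[[0,0,-0.1],[0,0,0]],[[0,0,-0.3],[0,0,0]],[[0,0,-0.5],[0,0,0]],[[0,0,-0.7],[0,0,0]],[[0,0,-0.9],[0,0,0]],[[0,0,-1],[0,0,0]]]' 0.85
python3 -m inch '[[[-0.2,0.1,-0.2],[0,0,0]],[[-0.5,0.3,-0.3],[0,0,0]],[[-0.8,0.3,-0.3],[0,0,0]],[[-1,0.3,-0.3],[0,0,0]],[[-1,0.3,-0.3],[0,0,0]],[[-1,0.3,-0.3],[0,0,0]],[[-1,0.3,-0.3],[0,0,0]],[[-1,0.3,-0.3],[0,0,0]],[[-1,0.3,-0.3],[0,0,0]],[[-1,0.3,-0.3],[0,0,0]]]'
python3 rim.py pics/w13.png 0.088;python3 plate.py pics/w13p.png
python3 - <<'E'
from h import *
b=cv2.imread("pics/w13.png");a=manip.camera("side")[:,:,::-1]
c=cam("side");u,v=w2pix(c,[.548,.275,.045])[0].astype(int)
cv2.imwrite("pics/m13.png",np.hstack([cv2.resize(b[30:160,140:310],(400,306),interpolation=cv2.INTER_CUBIC),cv2.resize(a[v-30:v+30,u-39:u+39],(400,306),interpolation=cv2.INTER_CUBIC)]))
E
```

```text
clock: 89.35
position: [0.5504, 0.2763, 0.1528]
ee_rot: [1.0, -0.0, 0.002, -0.001]
ft_force: [0.6, -0.3, -0.2]
grip_width: 0.848
grasp_force: 0.0
clock: 90.35
position: [0.4697, 0.2518, 0.1736]
ee_rot: [1.0, -0.0, -0.0, 0.0]
ft_force: [0.2, -0.3, 0.3]
grip_width: 0.848
grasp_force: 0.0
7 [ 455   33   57  217 6317] world mm 502.8 38.8 r 93.6
8 [ 186   57   73   76 3673] world mm 548.5 275.6 r 28.8
rect mm ((548.0045776367188, 275.7417907714844), (129.0766143798828, 128.52908325195312), 6.76414155960083) bbox [  157    22   138   141 11405]
```

View pics/m13.png

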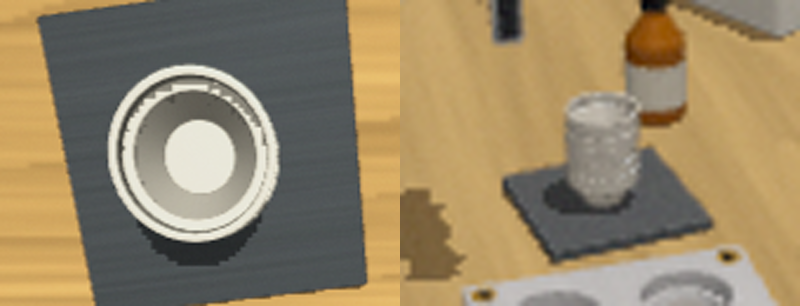

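The five-cup stack is straight and near the plate centre: the rim at left crop (193,153) measures (548.5, 275.6) mm against the plate centre (548, 275.7). Now I'll go back to the lever.

```bash
python3 -m inch '[[[0.1,0.3,-0.2],[0,0,0]],[[0.2,0.6,-0.2],[0,0,0]],[[0.25,0.9,-0.2],[0,0,0]],[[0.25,1,-0.2],[0,0,0]],[[0.25,1,-0.2],[0,0,0]],[[0.25,1,-0.2],[0,0,0]],[[0.25,1,-0.2],[0,0,0]],[[0.25,1,-0.2],[0,0,0]],[[0.25,1,-0.2],[0,0,0]],[[0.25,1,-0.2],[0,0,0]]]' 0.7
python3 -m inch '[[[0.1,0.3,0],[0,0,0]],[[0.2,0.6,0],[0,0,0]],[[0.25,0.9,0],[0,0,0]],[[0.25,1,0],[0,0,0]],[[0.25,1,0],[0,0,0]],[[0.25,1,0],[0,0,0]],[[0.25,1,0],[0,0,0]],[[0.25,1,0],[0,0,0]],[[0.25,1,0],[0,0,0]],[[0.25,1,0],[0,0,0]]]'
python3 -m inch '[[[0.1,0.3,0],[0,0,0]],[[0.2,0.6,0],[0,0,0]],[[0.25,0.9,0],[0,0,0]],[[0.25,1,0],[0,0,0]],[[0.25,1,0],[0,0,0]],[[0.25,1,0],[0,0,0]],[[0.25,1,0],[0,0,0]],[[0.25,1,0],[0,0,0]],[[0.25,1,0],[0,0,0]],[[0.25,1,0],[0,0,0]]]'
python3 -m inch '[[[0.1,0.3,0],[0,0,0]],[[0.2,0.6,0],[0,0,0]],[[0.25,0.9,0],[0,0,0]],[[0.25,1,0],[0,0,0]],[[0.25,1,0],[0,0,0]],[[0.25,1,0],[0,0,0]],[[0.25,1,0],[0,0,0]],[[0.25,1,0],[0,0,0]],[[0.25,1,0],[0,0,0]],[[0.25,1,0],[0,0,0]]]'
python3 -m inch '[[[0.1,0.3,0],[0,0,0]],[[0.2,0.6,0],[0,0,0]],[[0.25,0.9,0],[0,0,0]],[[0.25,1,0],[0,0,0]],[[0.25,1,0],[0,0,0]],[[0.25,1,0],[0,0,0]],[[0.25,1,0],[0,0,0]],[[0.25,1,0],[0,0,0]],[[0.25,1,0],[0,0,0]],[[0.25,1,0],[0,0,0]]]'
python3 -m inch '[[[0.1,0.3,0],[0,0,0]],[[0.2,0.6,0],[0,0,0]],[[0.25,0.9,0],[0,0,0]],[[0.25,1,0],[0,0,0]],[[0.25,1,0],[0,0,0]],[[0.25,1,0],[0,0,0]],[[0.25,1,0],[0,0,0]],[[0.25,1,0],[0,0,0]],[[0.25,1,0],[0,0,0]],[[0.25,1,0],[0,0,0]]]'
python3 -m inch '[[[0,0.2,0],[0,0,0]],[[0,0.45,0],[0,0,0]],[[0,0.45,0],[0,0,0]],[[0,0.45,0],[0,0,0]],[[0,0.45,0],[0,0,0]],[[0,0.45,0],[0,0,0]],[[0,0.45,0],[0,0,0]],[[0,0.45,0],[0,0,0]],[[0,0.45,0],[0,0,0]],[[0,0.45,0],[0,0,0]]]'
python3 - <<'E'
from h import *
o=manip.get_obs();c=cam("wrist",o);b=manip.camera("wrist")
print(w2pix(c,[.5897,-.264,.1286]))
m=(b.max(2)<45).astype(np.uint8);m[235:]=0
n,l,s,ct=cv2.connectedComponentsWithStats(m)
for k in range(1,n):
    if s[k,4]>150: print(s[k],ct[k],pix2w(c,ct[k],.1286))
E
```

```text
clock: 91.5
position: [0.4894, 0.1722, 0.1898]
ee_rot: [1.0, 0.0, 0.0, -0.0]
ft_force: [-0.8, -0.1, 0.1]
grip_width: 0.701
grasp_force: 0.0
clock: 92.5
position: [0.5095, 0.0922, 0.1898]
ee_rot: [1.0, 0.0, 0.0, -0.0]
ft_force: [0.4, -0.1, 0.3]
grip_width: 0.7
grasp_force: 0.0
clock: 93.5
position: [0.5295, 0.0122, 0.1898]
ee_rot: [1.0, 0.0, 0.0, -0.0]
ft_force: [0.4, -0.4, 0.8]
grip_width: 0.702
grasp_force: 0.0
clock: 94.5
position: [0.5495, -0.0678, 0.1899]
ee_rot: [1.0, 0.0, 0.0, -0.0]
ft_force: [-0.7, -0.2, 0.1]
grip_width: 0.702
grasp_force: 0.0
clock: 95.5
position: [0.5695, -0.1478, 0.1899]
ee_rot: [1.0, 0.0, 0.0, -0.0]
ft_force: [0.1, -0.2, -0.1]
grip_width: 0.699
grasp_force: 0.0
clock: 96.5
position: [0.5896, -0.2278, 0.1899]
ee_rot: [1.0, 0.0, 0.0, -0.0]
ft_force: [0.2, -0.3, 0.6]
grip_width: 0.7
grasp_force: 0.0
clock: 97.5
position: [0.5895, -0.2641, 0.1899]
ee_rot: [1.0, 0.0, 0.0, 0.0]
ft_force: [-0.6, -0.0, 0.1]
grip_width: 0.699
grasp_force: 0.0
[[252.4382 201.509 ]]
[413   0  25  96 502] [424.9143  46.257 ] [[ 0.6997 -0.3785  0.1286]]
[  0 155 210   4 274] [101.4343 156.6277] [[ 0.6254 -0.1517  0.1286]]
[204 192  24  43 577] [214.1508 220.201 ] [[ 0.5737 -0.2333  0.1286]]
[ 233  196   38   39 1161] [251.7097 214.4384] [[ 0.5787 -0.2634  0.1286]]
```

```bash
python3 - <<'E'
from h import *
b=manip.camera("wrist")[:,:,::-1]
cv2.imwrite("pics/w14.png",cv2.resize(b[130:290,150:363],(800,600),interpolation=cv2.INTER_CUBIC))
E
```

```text
(no output)
```

View pics/w14.png

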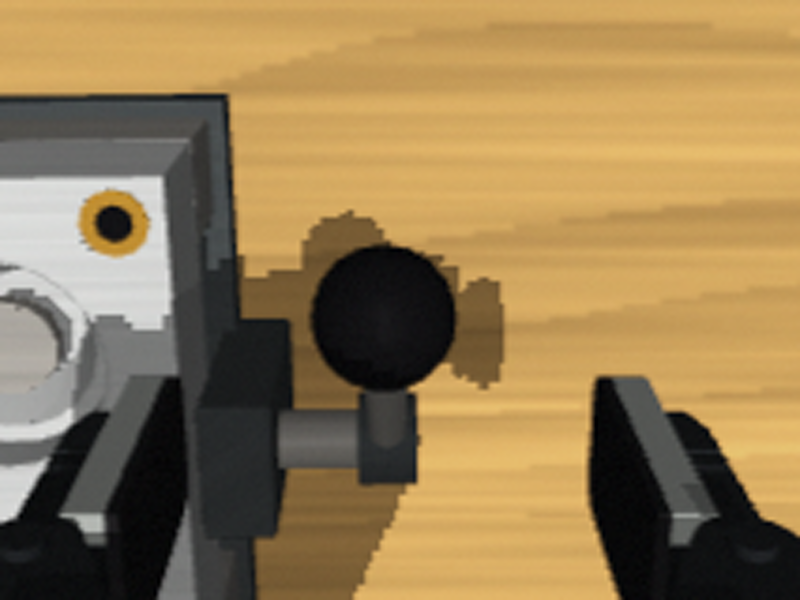

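The ball is at crop (384,318), which is image (252.2,214.8), lower than expected. I'll solve for the lever angle.

```bash
python3 - <<'E'
from h import *
o=manip.get_obs();c=cam("wrist",o)
for px in (.5016,.5036,.5056):
  for a in (1.2,1.3,1.4,1.5,1.6):
    q=np.array([px+.12*np.sin(a-.8),-.264,.045+.12*np.cos(a-.8)]);print(px,a,q,w2pix(c,q))
E
```

```text
0.5016 1.2 [ 0.5483 -0.264   0.1555] [[252.4496 267.1323]]
0.5016 1.3 [ 0.5591 -0.264   0.1503] [[252.4447 250.4709]]
0.5016 1.4 [ 0.5694 -0.264   0.144 ] [[252.4414 234.1136]]
0.5016 1.5 [ 0.5789 -0.264   0.1368] [[252.4396 218.4743]]
0.5016 1.6 [ 0.5877 -0.264   0.1286] [[252.4392 203.9069]]
0.5036 1.2 [ 0.5503 -0.264   0.1555] [[252.4478 264.7761]]
0.5036 1.3 [ 0.5611 -0.264   0.1503] [[252.443  248.0848]]
0.5036 1.4 [ 0.5714 -0.264   0.144 ] [[252.4397 231.7125]]
0.5036 1.5 [ 0.5809 -0.264   0.1368] [[252.4379 216.0739]]
0.5036 1.6 [ 0.5897 -0.264   0.1286] [[252.4375 201.5221]]
0.5056 1.2 [ 0.5523 -0.264   0.1555] [[252.4461 262.4058]]
0.5056 1.3 [ 0.5631 -0.264   0.1503] [[252.4413 245.6846]]
0.5056 1.4 [ 0.5734 -0.264   0.144 ] [[252.438  229.2975]]
0.5056 1.5 [ 0.5829 -0.264   0.1368] [[252.4362 213.6596]]
0.5056 1.6 [ 0.5917 -0.264   0.1286] [[252.4359 199.124 ]]
```

The lever reads about 1.51 rad, so it's over, but the margin above 1.45 is thin. I'll re-grip the ball and push it firmly against its stop before returning it.

```bash
python3 -m inch '[[[-0.11,0,0],[0,0,0]],[[-0.11,0,0.2],[0,0,0]],[[-0.11,0,0.4],[0,0,0]],[[-0.11,0,0.6],[0,0,0]],[[-0.11,0,0.8],[0,0,0]],[[-0.11,0,0.9],[0,0,0]],[[-0.11,0,0.9],[0,0,0]],[[-0.11,0,0.9],[0,0,0]],[[-0.11,0,0.9],[0,0,0]],[[-0.11,0,0.9],[0,0,0]]]'
python3 -m inch '[[[0,0,0],[0,0,0]],[[0,0,0],[0,0,0]],[[0,0,0],[0,0,0]],[[0,0,0],[0,0,0]],[[0,0,0],[0,0,0]],[[0,0,0],[0,0,0]],[[0,0,0],[0,0,0]],[[0,0,0],[0,0,0]],[[0,0,0],[0,0,0]],[[0,0,0],[0,0,0]]]' 0 40
python3 -m inch '[[[0.03,0,0.03],[0,0,0]],[[0.06,0,0.06],[0,0,0]],[[0.09,0,0.09],[0,0,0]],[[0.12,0,0.12],[0,0,0]],[[0.15,0,0.15],[0,0,0]],[[0.17,0,0.18],[0,0,0]],[[0.17,0,0.18],[0,0,0]],[[0.17,0,0.18],[0,0,0]],[[0.17,0,0.18],[0,0,0]],[[0.17,0,0.18],[0,0,0]]]'
```

```text
clock: 98.6
position: [0.5811, -0.2643, 0.1186]
ee_rot: [1.0, -0.0, 0.001, 0.0]
ft_force: [0.1, 0.1, 0.3]
grip_width: 0.7
grasp_force: 0.0
clock: 99.6
position: [0.5812, -0.2633, 0.1181]
ee_rot: [1.0, 0.0, 0.0, -0.0]
ft_force: [0.5, 4.5, 4.1]
grip_width: 0.321
grasp_force: 39.3
clock: 100.6
position: [0.5931, -0.2634, 0.1075]
ee_rot: [1.0, 0.0, -0.001, -0.001]
ft_force: [-23.7, 14.0, 40.2]
grip_width: 0.327
grasp_force: 44.8
```

The lever is hard against its stop, at 46 N. Now I'll swing it home along the arc.

```bash
python3 -m inch '[[[-0.13,0,-0.144],[0,0,0]],[[-0.249,0,-0.234],[0,0,0]],[[-0.379,0,-0.313],[0,0,0]],[[-0.514,0,-0.378],[0,0,0]],[[-0.654,0.01,-0.429],[0,0,0]],[[-0.799,0.01,-0.466],[0,0,0]],[[-0.948,0.01,-0.489],[0,0,0]],[[-0.948,0.01,-0.489],[0,0,0]],[[-0.948,0.01,-0.489],[0,0,0]],[[-0.948,0.01,-0.489],[0,0,0]]]'
python3 -m inch '[[[-0.15,0,-0.007],[0,0,0]],[[-0.3,0,0],[0,0,0]],[[-0.449,0,0.022],[0,0,0]],[[-0.593,0.01,0.06],[0,0,0]],[[-0.734,0.01,0.111],[0,0,0]],[[-0.869,0.01,0.175],[0,0,0]],[[-0.971,0.01,0.239],[0,0,0]],[[-0.971,0.01,0.239],[0,0,0]],[[-0.971,0.01,0.239],[0,0,0]],[[-0.971,0.01,0.239],[0,0,0]]]'
python3 -m inch '[[[-0.085,0,0.06],[0,0,0]],[[-0.166,0,0.126],[0,0,0]],[[-0.254,0,0.209],[0,0,0]],[[-0.27,0,0.23],[0,0,0]],[[-0.27,0,0.23],[0,0,0]],[[-0.27,0,0.23],[0,0,0]],[[-0.27,0,0.23],[0,0,0]],[[-0.27,0,0.23],[0,0,0]],[[-0.27,0,0.23],[0,0,0]],[[-0.27,0,0.23],[0,0,0]]]'
```

```text
clock: 101.6
position: [0.5186, -0.264, 0.143]
ee_rot: [1.0, 0.0, 0.0, -0.001]
ft_force: [-0.9, 6.8, 7.0]
grip_width: 0.322
grasp_force: 42.0
clock: 102.6
position: [0.4411, -0.266, 0.1234]
ee_rot: [1.0, -0.0, 0.0, 0.0]
ft_force: [-0.3, 0.7, -0.2]
grip_width: 0.001
grasp_force: 0.0
clock: 103.6
position: [0.4193, -0.2658, 0.105]
ee_rot: [1.0, 0.0, 0.0, 0.0]
ft_force: [-0.3, -0.3, 0.3]
grip_width: 0.002
grasp_force: 0.0
```

The ball slipped out when the grip slackened. I'll rise, open and look.

```bash
python3 -m inch '[[[0,0,-0.3],[0,0,0]],[[0,0,-0.6],[0,0,0]],[[0,0,-0.9],[0,0,0]],[[0,0,-1],[0,0,0]],[[0,0,-1],[0,0,0]],[[0,0,-1],[0,0,0]],[[0,0,-1],[0,0,0]],[[0,0,-1],[0,0,0]],[[0,0,-1],[0,0,0]],[[0,0,-1],[0,0,0]]]'
python3 -m inch '[[[0,0,-0.3],[0,0,0]],[[0,0,-0.5],[0,0,0]],[[0,0,-0.5],[0,0,0]],[[0,0,-0.5],[0,0,0]],[[0,0,-0.5],[0,0,0]],[[0,0,-0.5],[0,0,0]],[[0,0,-0.5],[0,0,0]],[[0,0,-0.5],[0,0,0]],[[0,0,-0.5],[0,0,0]],[[0,0,-0.5],[0,0,0]]]' 0.7
cat > ang.py <<'E'
from h import *
o=manip.get_obs();c=cam("wrist",o);b=manip.camera("wrist")
m=cv2.morphologyEx((b.max(2)<45).astype(np.uint8),cv2.MORPH_OPEN,np.ones((9,9)));m[225:]=0
n,l,s,ct=cv2.connectedComponentsWithStats(m)
for k in range(1,n): print("blob",s[k],ct[k])
for a in np.arange(0,1.7,.1):
    q=np.array([.5036+.12*np.sin(a-.8),-.2645,.045+.12*np.cos(a-.8)]);print(round(a,1),q,w2pix(c,q))
cv2.imwrite("pics/w15.png",b[:,:,::-1])
E
python3 ang.py
```

```text
clock: 104.6
position: [0.4191, -0.2657, 0.1847]
ee_rot: [1.0, -0.0, -0.0, -0.0]
ft_force: [-0.3, 0.4, 0.4]
grip_width: 0.003
grasp_force: 0.0
clock: 105.6
position: [0.4192, -0.2657, 0.2249]
ee_rot: [1.0, -0.0, 0.0, -0.0]
ft_force: [0.5, 1.2, -0.6]
grip_width: 0.699
grasp_force: 0.0
blob [ 232  116   39   40 1250] [250.992 135.472]
0.0 [ 0.4175 -0.2645  0.1286] [[251.183  189.5878]]
0.1 [ 0.4263 -0.2645  0.1368] [[251.1147 182.9546]]
0.2 [ 0.4358 -0.2645  0.144 ] [[251.044 174.532]]
0.3 [ 0.4461 -0.2645  0.1503] [[250.9722 164.2516]]
0.4 [ 0.4569 -0.2645  0.1555] [[250.9005 152.0997]]
0.5 [ 0.4681 -0.2645  0.1596] [[250.8306 138.1344]]
0.6 [ 0.4798 -0.2645  0.1626] [[250.7645 122.5014]]
0.7 [ 0.4916 -0.2645  0.1644] [[250.7043 105.4448]]
0.8 [ 0.5036 -0.2645  0.165 ] [[250.652   87.3099]]
0.9 [ 0.5156 -0.2645  0.1644] [[250.6097  68.5346]]
1.0 [ 0.5274 -0.2645  0.1626] [[250.5791  49.6278]]
1.1 [ 0.5391 -0.2645  0.1596] [[250.5614  31.137 ]]
1.2 [ 0.5503 -0.2645  0.1555] [[250.5573  13.6076]]
1.3 [ 0.5611 -0.2645  0.1503] [[250.5668  -2.4598]]
1.4 [ 0.5714 -0.2645  0.144 ] [[250.5893 -16.6471]]
1.5 [ 0.5809 -0.2645  0.1368] [[250.6236 -28.6449]]
1.6 [ 0.5897 -0.2645  0.1286] [[250.668  -38.2659]]
```

The lever is at about 0.52 rad (ball at pixel (251,135)). I'll re-grip deeper and finish the swing.

```bash
python3 -m inch '[[[0.3,0,0],[0,0,0]],[[0.6,-0.01,0],[0,0,0]],[[0.635,-0.01,0.1],[0,0,0]],[[0.635,-0.01,0.3],[0,0,0]],[[0.635,-0.01,0.5],[0,0,0]],[[0.635,-0.01,0.7],[0,0,0]],[[0.635,-0.01,0.9],[0,0,0]],[[0.635,-0.01,1],[0,0,0]],[[0.635,-0.01,1],[0,0,0]],[[0.635,-0.01,1],[0,0,0]]]'
python3 -m inch '[[[0,0,0.05],[0,0,0]],[[0,0,0.05],[0,0,0]],[[0,0,0.05],[0,0,0]],[[0,0,0.05],[0,0,0]],[[0,0,0.05],[0,0,0]],[[0,0,0.05],[0,0,0]],[[0,0,0.05],[0,0,0]],[[0,0,0.05],[0,0,0]],[[0,0,0.05],[0,0,0]],[[0,0,0.05],[0,0,0]]]' 0 40
python3 -m inch '[[[-0.1,0,0.033],[0,0,0]],[[-0.198,0,0.072],[0,0,0]],[[-0.292,0,0.119],[0,0,0]],[[-0.382,0,0.171],[0,0,0]],[[-0.47,0,0.23],[0,0,0]],[[-0.552,0.01,0.294],[0,0,0]],[[-0.63,0.01,0.365],[0,0,0]],[[-0.661,0.01,0.396],[0,0,0]],[[-0.69,0.01,0.42],[0,0,0]],[[-0.69,0.01,0.42],[0,0,0]]]'
```

```text
clock: 106.65
position: [0.4701, -0.2651, 0.1455]
ee_rot: [1.0, -0.0, 0.0, 0.0]
ft_force: [0.2, -0.2, 0.1]
grip_width: 0.702
grasp_force: 0.0
clock: 107.65
position: [0.4701, -0.2645, 0.1413]
ee_rot: [1.0, 0.0, 0.0, -0.0]
ft_force: [-3.0, 4.1, 5.1]
grip_width: 0.327
grasp_force: 39.3
clock: 108.65
position: [0.4151, -0.2651, 0.1073]
ee_rot: [1.0, 0.0, 0.0, -0.0]
ft_force: [0.2, 5.3, -0.1]
grip_width: 0.329
grasp_force: 41.1
```

```bash
python3 -m inch '[[[-0.02,0,0.02],[0,0,0]],[[-0.04,0,0.04],[0,0,0]],[[-0.06,0,0.06],[0,0,0]],[[-0.06,0,0.06],[0,0,0]],[[-0.06,0,0.06],[0,0,0]],[[-0.06,0,0.06],[0,0,0]],[[-0.06,0,0.06],[0,0,0]],[[-0.06,0,0.06],[0,0,0]],[[-0.06,0,0.06],[0,0,0]],[[-0.06,0,0.06],[0,0,0]]]'
```

```text
clock: 109.65
position: [0.4143, -0.2652, 0.106]
ee_rot: [1.0, 0.001, 0.004, 0.0]
ft_force: [3.7, 10.9, 23.8]
grip_width: 0.326
grasp_force: 42.8
```

The lever is at its home stop. I'll release, rise and verify.

```bash
python3 -m inch '[[[0.04,0,-0.04],[0,0,0]],[[0.04,0,-0.04],[0,0,0]],[[0.04,0,-0.04],[0,0,0]],[[0.04,0,-0.04],[0,0,0]],[[0.04,0,-0.04],[0,0,0]],[[0.04,0,-0.3],[0,0,0]],[[0.04,0,-0.5],[0,0,0]],[[0.04,0,-0.7],[0,0,0]],[[0.04,0,-0.9],[0,0,0]],[[0.04,0,-1],[0,0,0]]]' 0.8
python3 -m inch '[[[0,0,-0.3],[0,0,0]],[[0,0,-0.5],[0,0,0]],[[0,0,-0.5],[0,0,0]],[[0,0,-0.5],[0,0,0]],[[0,0,-0.5],[0,0,0]],[[0,0,-0.5],[0,0,0]],[[0,0,-0.5],[0,0,0]],[[0,0,-0.5],[0,0,0]],[[0,0,-0.5],[0,0,0]],[[0,0,-0.5],[0,0,0]]]'
python3 ang.py | head -5
python3 - <<'E'
from h import *
a=manip.camera("scene")[:,:,::-1]
cv2.imwrite("pics/fin.png",cv2.resize(a[120:260,80:440],(800,311),interpolation=cv2.INTER_CUBIC))
E
```

```text
clock: 110.65
position: [0.4134, -0.2661, 0.1837]
ee_rot: [1.0, -0.0, 0.001, 0.0]
ft_force: [0.1, -0.9, -0.1]
grip_width: 0.796
grasp_force: 0.0
clock: 111.65
position: [0.4132, -0.2658, 0.2225]
ee_rot: [1.0, -0.0, 0.0, -0.0]
ft_force: [-0.2, 0.0, 0.3]
grip_width: 0.799
grasp_force: 0.0
blob [237 170  31  32 825] [252.0242 185.3382]
0.0 [ 0.4175 -0.2645  0.1286] [[251.1274 184.0334]]
0.1 [ 0.4263 -0.2645  0.1368] [[251.0552 177.041 ]]
0.2 [ 0.4358 -0.2645  0.144 ] [[250.9804 168.2116]]
0.3 [ 0.4461 -0.2645  0.1503] [[250.9041 157.4757]]
```

View pics/fin.png

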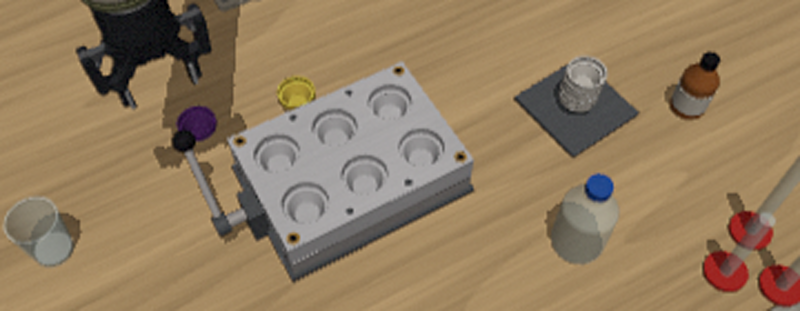

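The final view shows the lever home (measured about 0 rad), the cavities empty, the stack upright in the middle of the unmoved plate at (580,88), and the bottles and beaker undisturbed.

```bash
python3 -c "
from workcell import manip
print(manip.hand_in())"
```

```text
the job is handed in; nothing more can be done
None
```

The job is handed in, with no verdict returned: the lever was thrown to its stop, all five cups present (cup4 was absent) stand nested near the plate's centre, the lever is back home, and the bottles and beaker look undisturbed.

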